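# Feel the guide slots of moulded housings and sort them

### The job

While the grey housings still sit in the mould, slide the feeler blade down into the guide slot of every one and feel the drag: with a light drag all the way down the guide is good, if the blade jams part way the guide is tight; do not force it. When all have been felt, put the blade back upright in its stand, then lift each housing out of the mould and stand it upright in a tray, the good ones in the green tray and the tight ones in the red tray. Leave the other things on the table alone.

Things in the scene. Friction and masses are not known exactly. Their poses are not given: they have to be found in the camera images.
- mould: Fixed aluminium mould block, 220 x 190 x 24 mm high (x, y, z). Origin: centre of its underside. Six open square cavities, 47 x 47 mm, 18 mm deep (cavity floor 6 mm above the table), centred at x = -72, 0 or 72 mm, y = +-50 mm in its frame. Some are empty.
- stand: Fixed blue blade stand, 46 x 46 x 50 mm high. Origin: centre of its underside. In the middle of its top is a slot 19 mm long (along its x) and 8 mm wide (along its y), 46 mm deep, its two long edges sloped 4 mm outward as a lead-in.
- blade: The feeler: a steel blade 14 mm wide (x), 4.5 mm thick (y) and 40 mm long, pointing down, with a yellow block handle 26 x 18 x 42 mm (x, y, z) above it. Origin: middle of the lower tip; z points up; the handle's underside is 40 mm and its top 82 mm above the origin. 70 g. Starts upright in the stand, aligned with it, the handle resting on its top (tip 10 mm above the table).
- tray_ok: Loose green tray for good housings, 204 x 112 x 20 mm high (x, y, z), walls and floor 4 mm thick, 0.5 kg. Origin: centre of its underside. The green and red trays stand to the left and right, either way round. Room for three housings side by side along its x.
- tray_rework: Loose red tray for tight housings, otherwise the same as the green one.
- housing_a: Grey printed housing, 44 x 44 x 55 mm high, 140 g, one of up to six alike (None if absent). Origin: centre of its underside. Starts upright in a cavity, aligned with the mould. In its top a guide slot 18 mm long (its x), 7 mm wide (its y), long edges sloped 4 mm outward as a lead-in; a red shoe lies in it. Free or tight cannot be seen, only felt with the blade.
- shoe_a (a joint): Travel (m) of the red shoe down the slot of housing_a: 0 at the start, its top then 6 mm below the housing's top; drag 2.5 N, stays where left. In a good guide the blade pushes it all the way, 22 mm (over 13 mm proves it good); in a tight one the blade jams hard with its tip 12 mm below the housing's top (shoe at 6 mm; over 3 mm is proof).
- housing_b: Grey printed housing, 44 x 44 x 55 mm high, 140 g, one of up to six alike (None if absent). Origin: centre of its underside. Starts upright in a cavity, aligned with the mould. In its top a guide slot 18 mm long (its x), 7 mm wide (its y), long edges sloped 4 mm outward as a lead-in; a red shoe lies in it. Free or tight cannot be seen, only felt with the blade.
- shoe_b (a joint): Travel (m) of the red shoe down the slot of housing_b: 0 at the start, its top then 6 mm below the housing's top; drag 2.5 N, stays where left. In a good guide the blade pushes it all the way, 22 mm (over 13 mm proves it good); in a tight one the blade jams hard with its tip 12 mm below the housing's top (shoe at 6 mm; over 3 mm is proof).
- housing_c: Grey printed housing, 44 x 44 x 55 mm high, 140 g, one of up to six alike (None if absent). Origin: centre of its underside. Starts upright in a cavity, aligned with the mould. In its top a guide slot 18 mm long (its x), 7 mm wide (its y), long edges sloped 4 mm outward as a lead-in; a red shoe lies in it. Free or tight cannot be seen, only felt with the blade.
- shoe_c (a joint): Travel (m) of the red shoe down the slot of housing_c: 0 at the start, its top then 6 mm below the housing's top; drag 2.5 N, stays where left. In a good guide the blade pushes it all the way, 22 mm (over 13 mm proves it good); in a tight one the blade jams hard with its tip 12 mm below the housing's top (shoe at 6 mm; over 3 mm is proof).
- housing_d: Grey printed housing, 44 x 44 x 55 mm high, 140 g, one of up to six alike (None if absent). Origin: centre of its underside. Starts upright in a cavity, aligned with the mould. In its top a guide slot 18 mm long (its x), 7 mm wide (its y), long edges sloped 4 mm outward as a lead-in; a red shoe lies in it. Free or tight cannot be seen, only felt with the blade.
- shoe_d (a joint): Travel (m) of the red shoe down the slot of housing_d: 0 at the start, its top then 6 mm below the housing's top; drag 2.5 N, stays where left. In a good guide the blade pushes it all the way, 22 mm (over 13 mm proves it good); in a tight one the blade jams hard with its tip 12 mm below the housing's top (shoe at 6 mm; over 3 mm is proof).
- housing_e: Grey printed housing, 44 x 44 x 55 mm high, 140 g, one of up to six alike (None if absent). Origin: centre of its underside. Starts upright in a cavity, aligned with the mould. In its top a guide slot 18 mm long (its x), 7 mm wide (its y), long edges sloped 4 mm outward as a lead-in; a red shoe lies in it. Free or tight cannot be seen, only felt with the blade.
- shoe_e (a joint): Travel (m) of the red shoe down the slot of housing_e: 0 at the start, its top then 6 mm below the housing's top; drag 2.5 N, stays where left. In a good guide the blade pushes it all the way, 22 mm (over 13 mm proves it good); in a tight one the blade jams hard with its tip 12 mm below the housing's top (shoe at 6 mm; over 3 mm is proof).
- housing_f: Grey printed housing, 44 x 44 x 55 mm high, 140 g, one of up to six alike (None if absent). Origin: centre of its underside. Starts upright in a cavity, aligned with the mould. In its top a guide slot 18 mm long (its x), 7 mm wide (its y), long edges sloped 4 mm outward as a lead-in; a red shoe lies in it. Free or tight cannot be seen, only felt with the blade.
- shoe_f (a joint): Travel (m) of the red shoe down the slot of housing_f: 0 at the start, its top then 6 mm below the housing's top; drag 2.5 N, stays where left. In a good guide the blade pushes it all the way, 22 mm (over 13 mm proves it good); in a tight one the blade jams hard with its tip 12 mm below the housing's top (shoe at 6 mm; over 3 mm is proof).
- driver_black: Black screwdriver, about 200 mm long, lying at the back; a bystander, to be left alone.
- driver_yellow: Yellow screwdriver, about 200 mm long, lying at the back; a bystander, to be left alone.
- screw_jar: A small jar, a bystander lying or standing on the table; to be left alone.
- magnet_puck: A steel puck, a bystander lying or standing on the table; to be left alone.
- red_clip: A red clip, a bystander lying or standing on the table; to be left alone.
- glue: A glue bottle, a bystander lying or standing on the table; to be left alone.
Not all that is in view belongs to the job. Several things have the shape of the tray_ok; the one meant has the colours described above.

How it is judged:
On the way, in this order (a step that is already met when the one before it is completed fails the run):
1. every housing, still in the mould, has been felt with the blade: the shoe is pushed at least 13 mm down in a good guide, or at least 3 mm (to the jam) in a tight one (value of joint each of shoe_a, shoe_d, shoe_e above 0.013 m and value of joint each of shoe_b, shoe_c, shoe_f above 0.003 m and z of each of housing_a, housing_b, housing_c, housing_d, housing_e, housing_f in the frame of mould below 0.016 m and horizontal distance between each of housing_a, housing_b, housing_c, housing_d, housing_e, housing_f and mould below 0.1 m), for 0.1 s.
2. the blade is back upright in its stand, all housings still in the mould (horizontal distance between blade and stand below 0.008 m and z of blade in the frame of stand between 0 and 0.014 m and angle between blade's own z axis and vertical below 0.15 rad and z of each of housing_a, housing_b, housing_c, housing_d, housing_e, housing_f in the frame of mould below 0.016 m and horizontal distance between each of housing_a, housing_b, housing_c, housing_d, housing_e, housing_f and mould below 0.1 m), for 0.2 s.
At the end, for the whole second after the job is handed in: Every good housing (light drag all the way) stands upright (within 0.15 rad) and at rest on the floor of the green tray, every tight one likewise in the red tray, and the blade stands in its stand (within 8 mm of its middle, tip within 14 mm of the table, upright within 0.15 rad) (x of housing_a in the frame of tray_ok between -0.085 and 0.085 m and y of housing_a in the frame of tray_ok between -0.044 and 0.044 m and z of each of housing_a, housing_d, housing_e in the frame of tray_ok below 0.012 m and angle between each of housing_a, housing_b, housing_c, housing_d, housing_e, housing_f, blade's own z axis and vertical below 0.15 rad and linear speed of each of housing_a, housing_b, housing_c, housing_d, housing_e, housing_f, blade below 0.02 m/s and x of housing_b in the frame of tray_rework between -0.085 and 0.085 m and y of housing_b in the frame of tray_rework between -0.044 and 0.044 m and z of each of housing_b, housing_c, housing_f in the frame of tray_rework below 0.012 m and x of housing_c in the frame of tray_rework between -0.085 and 0.085 m and y of housing_c in the frame of tray_rework between -0.044 and 0.044 m and x of housing_d in the frame of tray_ok between -0.085 and 0.085 m and y of housing_d in the frame of tray_ok between -0.044 and 0.044 m and x of housing_e in the frame of tray_ok between -0.085 and 0.085 m and y of housing_e in the frame of tray_ok between -0.044 and 0.044 m and x of housing_f in the frame of tray_rework between -0.085 and 0.085 m and y of housing_f in the frame of tray_rework between -0.044 and 0.044 m and horizontal distance between blade and stand below 0.008 m and z of blade in the frame of stand between 0 and 0.014 m); the robot touches nothing.
It fails at once if the blade is forced: more than 50 N between the blade and a housing (contact force between blade and housing_a above 50 N or contact force between blade and housing_b above 50 N or contact force between blade and housing_c above 50 N or contact force between blade and housing_d above 50 N or contact force between blade and housing_e above 50 N or contact force between blade and housing_f above 50 N).
It fails at once if a bystander is moved by more than 3 cm (distance of any of driver_black, driver_yellow, screw_jar, magnet_puck, red_clip, glue from where it was at the start of the episode above 0.03 m).
Of housing_a, housing_b, housing_c, housing_d, housing_e, housing_f only 3 to 5 are there at a start; the rules pass over those that are not, and their reading is None.
At some moment in a run one of tray_ok, tray_rework may be knocked a few centimetres aside while the robot is not near it.
It also fails if it takes over 210 s, if anything falls off the work surface, if the arm or the gripper's body presses on something with over 40 N, if the wrist force passes 120 N, or if a joint passes its speed limit or range.

### The arm

A 6-joint arm with a two-finger parallel gripper is mounted at the origin on the work surface. World frame = base frame: x ahead of the robot, y to its left, z up, the work surface at z = 0. Lengths are in m, angles in rad, forces in N, time in s.
With the tool pointing down it reaches from about 0.25 to 0.775 m from the base axis. Payload 4 kg.
Tool frame: the origin (TCP) lies midway between the tips of the shut fingers; the grasp point (between the pads) lies 19 mm behind it; z points along the fingers, y is the direction in which the jaws open and shut (so a half turn about z gives the same grasp; the last joint's range is limited). The gripper opens to 94 mm and grips with 3 to 60 N. Pads are 16 mm wide; open, the fingers measure 119 mm over their backs; the gripper's body (75 mm by 177 mm) begins 78 mm behind the grasp point.
Start: joints at [1.19, 0.087, 1.371, -0, 1.684, -0.103], TCP at [0.151, 0.529, 0.206] pointing down, gripper open.
Joint ranges: [-3.1, 3.1], [-0.76, 2.03], [0.27, 2.55], [-1.08, 4.22], [0.17, 2.65], [-2.57, 2.57]. Speed limits (rad/s): [2.79, 2.79, 3.14, 3.14, 3.14, 3.14].

### API

Orientations are given as [roll, pitch, yaw] about the fixed x, y, z axes, in that order (R = Rz(yaw) Ry(pitch) Rx(roll)).
In Python, from bench import robot, cams gives the robot as it stands.
- The arm moves only by the tool step_arm, never from a script. Its argument "plan" is a list that holds one entry, the list of rows, each a list of 5 numbers: the shift along the world's x, y, z in mm, then the turn about the world's z in rad, then the opening in per cent of the stroke, from 0 (shut) to 100 (fully open). In form: [[[tx, ty, tz, turn, fingers], ...]]. A call has 1 to 8 rows; each row is the pose to reach, as a shift and turn from the pose commanded when the call began; what a row does not reach only later rows make up. A row lasts 1/12 s, in which the tool goes at most 41.7 mm and 7.16 degrees, less where a joint would pass 70% of its speed; a pose out of reach is approached as far as the arm can. A call with a gripper value outside its range is refused whole. The fingers move at their own pace and stop on an object; the grip force is fixed at half the most. Time passes only in rows, so rows that repeat a pose let the fingers close. It gives the time, the measured TCP pose, the force and the opening at its end, in the units of the state.
- robot.get_obs(): the state, without advancing time (a new reading comes with each control period).
- cams.snapshot(name): name is "scene" or "top"; returns a dict with "frame" (384x512x3 uint8, red, green, blue), "camera_matrix" (3x3 intrinsics, pixels), "origin" and "attitude" of the camera in the world. Camera axes: x right, y down, z forward; pixel columns grow to the right and rows downward; lengths in m; the calibration is good to about 2 mm. A picture is of the moment at which its call begins. There is no depth.
- robot.close_job(): hands the job in, once; it reports no verdict.
The state is a dict: "time": time; "joint_positions": joint angles; "qvel": joint speeds; "joint_torque": joint torques, N m; "tool_pos": TCP position; "ee_rot": TCP orientation; "wrist_force": force on the tool from outside, world axes, zero at the start; "wrist_torque": the same for the moment, N m; "width": finger opening in m.
Only numpy, scipy, OpenCV 4.12 (cv2) and the standard library are available. Lean on these libraries where they do the work, as an engineer would, in place of code of your own. Each camera call takes 0.05 s, during which the arm holds its last target. There are 200 camera calls.

## Working session

There is one attempt and no reset: what is moved stays moved. The work goes in short steps, Python scripts to look and compute and a tool call to move; the robot and the scene stay as the last step left them, time stands still between calls to the robot, and variables do not carry over. Pictures are saved under pics/ and viewed, about 12 in all and at most 16, crops included, and the job is handed in when it is done.

Besides the shell and the picture viewer there is one more tool, called after "Call:" in YAML: its name, and indented under it one key for each argument. step_arm: Moves the arm, as the interface text tells. Its arguments: {"type":"object","properties":{"plan":{"type":"array"}},"required":["plan"]}

```bash
ls; mkdir -p pics; python3 - <<'E'
from bench import robot,cams
import cv2,numpy as np
print(robot.get_obs())
for n in("scene","top"):
    s=cams.snapshot(n); print(n,s["camera_matrix"],s["origin"],s["attitude"])
    cv2.imwrite(f"pics/{n}0.png",cv2.resize(s["frame"][:,:,::-1],(800,600),interpolation=cv2.INTER_CUBIC))
E
```

```text
pics
{'time': 0.0, 'joint_positions': array([ 1.18987755e+00,  8.79072481e-02,  1.37223430e+00, -2.42318179e-05,
        1.68358187e+00, -1.03103428e-01]), 'qvel': array([-0.00092061, -0.00048962, -0.00101129, -0.00108475,  0.00075458,
        0.00098248]), 'joint_torque': array([-1.29177941e-03, -3.40165365e+01, -3.02433300e+01,  7.16856821e-02,
        3.29183810e-02, -1.58140456e-04]), 'tool_pos': array([0.15065231, 0.5284013 , 0.20434039]), 'ee_rot': array([-3.13947073e+00, -1.95343687e-04,  2.86377439e+00]), 'wrist_force': array([ 0.03553929, -0.01614666,  0.13251401]), 'wrist_torque': array([0.00977775, 0.00828169, 0.00444459]), 'width': 0.09411176514928667}
scene [[462.52810482   0.         243.12480116]
 [  0.         462.52810482 194.48415277]
 [  0.           0.           1.        ]] [ 0.93461691 -0.4807516   1.0100036 ] [-2.52100229e+00  1.01959404e-03  7.47509719e-01]
top [[368.53530049   0.         259.95282262]
 [  0.         368.53530049 193.96262268]
 [  0.           0.           1.        ]] [ 0.28761907 -0.01560596  1.046597  ] [-2.95075195  0.01782541 -1.54961474]
```

View pics/scene0.png

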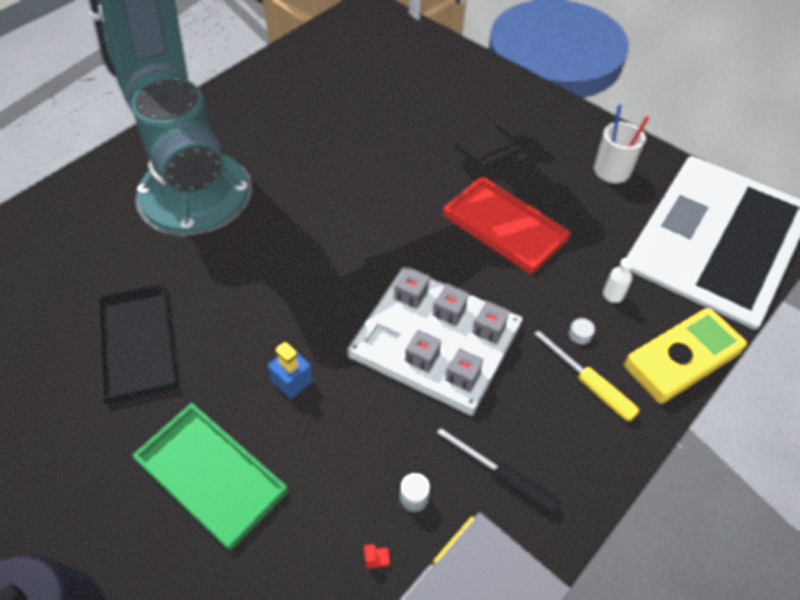

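View pics/top0.png

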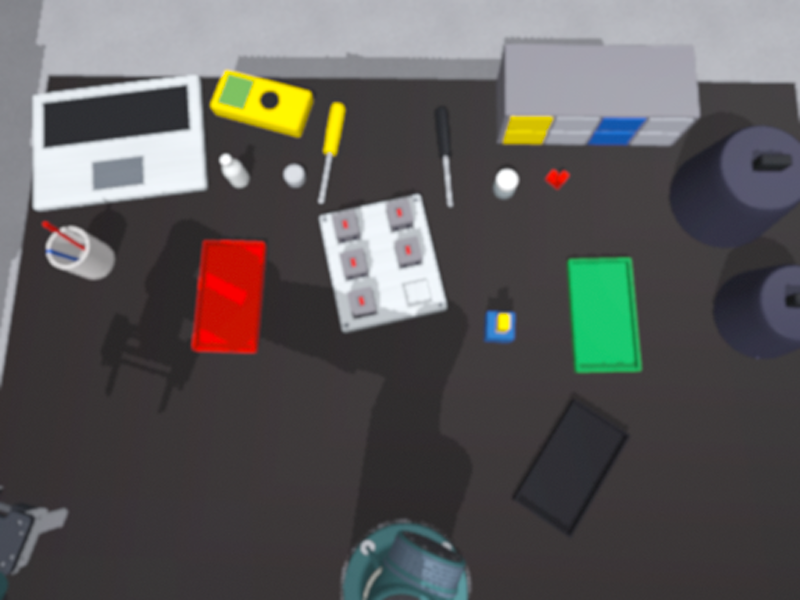

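Scene view: five housings in the mould (empty cavity at about (385,335)), blade/stand at (290,370), green tray (210,475), red tray (505,225). Top view: mould centre (382,262), stand (500,326), green tray right (605,315), red tray left (228,295).

```bash
cat > h.py <<'E'
import cv2,numpy as np
from scipy.spatial.transform import Rotation as R
def ray(s,px,z):
    K=s["camera_matrix"]; px=np.atleast_2d(px).astype(float)
    d=np.c_[px,np.ones(len(px))]@np.linalg.inv(K).T
    d=R.from_euler("xyz",s["attitude"]).apply(d); o=np.array(s["origin"])
    t=(z-o[2])/d[:,2]
    return (o+d*t[:,None])[:,:2]
def proj(s,P):
    c=R.from_euler("xyz",s["attitude"]).inv().apply(np.atleast_2d(P)-s["origin"])
    return (c[:,:2]/c[:,2:])@np.diag(np.diag(s["camera_matrix"])[:2])+s["camera_matrix"][:2,2]
def mask(s,lo,hi):
    hsv=cv2.cvtColor(s["frame"],cv2.COLOR_RGB2HSV); return cv2.inRange(hsv,lo,hi)
COL=dict(green=((50,90,60),(80,255,255)),blue=((100,130,60),(125,255,255)),yellow=((20,130,100),(35,255,255)),
 white=((0,0,160),(180,60,255)))
def red(s): return mask(s,(0,120,80),(8,255,255))|mask(s,(172,120,80),(180,255,255))
def blobs(m,amin=6):
    out=[]
    for c in cv2.findContours(m,cv2.RETR_EXTERNAL,cv2.CHAIN_APPROX_NONE)[0]:
        b=np.zeros_like(m); cv2.drawContours(b,[c],-1,255,-1); ys,xs=np.nonzero(b&m)
        if len(xs)>=amin: out.append((len(xs),xs.mean(),ys.mean(),c))
    return sorted(out,key=lambda o:-o[0])
def rect(s,c,z):
    (cx,cy),(w,h),a=cv2.minAreaRect((ray(s,c.reshape(-1,2),z)*1000).astype(np.float32))
    return np.round([cx,cy,w,h,a],1)
E
cat > m.py <<'E'
from bench import robot,cams
from h import *
np.set_printoptions(suppress=True,precision=1)
S={n:cams.snapshot(n) for n in("scene","top")}
for n,s in S.items():
    print(n)
    for k,z in(("green",.02),("blue",.05),("yellow",.092-.0)):
        for a,x,y,c in blobs(mask(s,*COL[k]))[:3]: print(k,a,round(x),round(y),ray(s,[x,y],z)[0]*1000,rect(s,c,z))
    for a,x,y,c in blobs(red(s)): print("red",a,round(x),round(y),"shoe",ray(s,[x,y],.055)[0]*1000,"tray",rect(s,c,.02) if a>300 else "")
    for a,x,y,c in blobs(mask(s,*COL["white"]),300)[:6]: print("white",a,round(x),round(y),rect(s,c,.024))
E
python3 m.py
```

```text
scene
green 4735 135 304 [ 479.1 -350.3] [ 473.5 -348.4  216.3  118.4    2.3]
green 339 455 214 [890.6 360.6] [890.4 360.9  45.5  57.6  74.7]
blue 419 186 241 [ 459.6 -170.4] [ 452.7 -164.2   59.5   70.8   86.7]
blue 11 394 76 [503.3 676.3] [503.8 675.5   6.1  19.7  32. ]
yellow 2035 434 229 [879.9 227.9] [881.6 243.6 189.8  88.7  74.6]
yellow 530 390 252 [836.2 106.4] [833.5 106.8  32.6  97.5  83.2]
yellow 158 183 227 [ 447.9 -162.7] [ 449.8 -161.8   24.9   48.6   73.6]
red 2659 324 143 shoe [514.6 297.6] tray [493.9 328.3 135.8 218.6  89. ]
red 237 240 356 shoe [ 739.7 -279.9] tray 
red 29 409 83 shoe [557.9 671.5] tray 
red 11 297 233 shoe [642.6  24.3] tray 
red 8 270 221 shoe [571.9   6.9] tray 
red 8 314 203 shoe [617.7 121.4] tray 
red 7 288 191 shoe [547.6 104.2] tray 
white 17725 452 81 [665.2 822.5 544.2 970.4  37.9]
white 5652 487 266 [982.4 297.3 152.7 397.1  24.2]
white 4700 277 218 [561.9  51.  224.5 202.8  14. ]
white 3785 39 83 [-329.4  -90.   211.5  369.6    0.3]
white 3140 310 365 [ 869.8 -211.7  158.1  151.7   89.6]
white 2558 28 32 [-585.9   36.4  212.4  372.2    
[... 397 characters left out ...]
.5  74.6]
yellow 484 337 83 [ 790.  -202.1] [ 790.2 -204.5   86.5   55.    89.4]
yellow 364 214 82 [790.7 142.6] [791.  142.7  31.3 103.8  82.2]
red 3161 146 189 shoe [486.  320.1] tray [495.7 332.1 124.7 214.4  89.2]
red 152 356 114 shoe [ 716. -263.] tray 
red 87 36 148 shoe [601.3 645.4] tray 
red 12 231 192 shoe [482.6  86. ] tray 
red 11 261 160 shoe [575.6   5.8] tray 
red 10 226 168 shoe [551.6 102.8] tray 
red 10 255 136 shoe [646.9  23.7] tray 
red 9 220 143 shoe [622.6 120.7] tray 
white 30697 256 40 [ 882.     0.5  448.7 1522.9    0.4]
white 4635 245 168 [563.2  54.2 225.2 194.8  14. ]
white 447 51 164 [569.9 613.7 117.7  81.1  69.3]
white 308 5 197 [456.5 737.3 220.2  13.9   0. ]
```

```bash
cat > m2.py <<'E'
from bench import robot,cams
from h import *
np.set_printoptions(suppress=True,precision=2)
L0={"A-":(-72,50),"B":(0,50),"C":(72,50),"D":(0,-50),"E":(72,-50)}
g0=np.array([[482.6,86],[551.6,102.8],[622.6,120.7],[575.6,5.8],[646.9,23.7]])
for n in("top","scene"):
    s=cams.snapshot(n); f=s["frame"].astype(float)
    w=np.clip(f[:,:,0]-np.maximum(f[:,:,1],f[:,:,2])-25,0,None)
    pts=[]
    for g in g0:
        u,v=proj(s,[*(g/1000),.055])[0].round().astype(int); r=5
        ww=w[v-r:v+r+1,u-r:u+r+1]; yy,xx=np.mgrid[v-r:v+r+1,u-r:u+r+1]
        pts.append(ray(s,[(xx*ww).sum()/ww.sum(),(yy*ww).sum()/ww.sum()],.055)[0]*1000)
    pts=np.array(pts); L=np.array(list(L0.values()),float)
    a,b=L-L.mean(0),pts-pts.mean(0)
    th=np.arctan2((a[:,0]*b[:,1]-a[:,1]*b[:,0]).sum(),(a*b).sum())
    Rm=np.array([[np.cos(th),-np.sin(th)],[np.sin(th),np.cos(th)]]); c=pts.mean(0)-L.mean(0)@Rm.T
    print(n,"mould",c,"deg",np.degrees(th)); print(np.c_[pts,pts-(L@Rm.T+c)])
    u,v=proj(s,[.449,-.162,.07])[0].round().astype(int); r=22
    m=np.zeros(f.shape[:2],np.uint8); m[v-r:v+r,u-r:u+r]=255
    for k in("yellow","blue"):
        for A,x,y,c in blobs(mask(s,*COL[k])&m)[:1]:
            print(k,A,x,y); [print(z,ray(s,[x,y],z)[0]*1000,rect(s,c,z)) for z in(.05,.071,.092)]
    im=cv2.resize(s["frame"][v-24:v+24,u-32:u+32,::-1],(640,480),interpolation=cv2.INTER_CUBIC); cv2.imwrite(f"pics/st_{n}.png",im); print("crop",u-32,v-24)
E
python3 m2.py; python3 -c "
import cv2,numpy as np
cv2.imwrite('pics/st.png',np.hstack([cv2.resize(cv2.imread(f'pics/st_{n}.png'),(400,300)) for n in('top','scene')]))"
```

```text
top mould [564.57  54.67] deg 13.877602951330843
[[482.51  85.98  -0.17   0.04]
 [552.08 103.19  -0.5   -0.02]
 [622.92 120.58   0.45   0.11]
 [576.41   6.08  -0.15  -0.05]
 [646.82  23.32   0.36  -0.08]]
yellow 78 321.7435897435897 205.83333333333334
0.05 [ 449.77 -163.11] [ 450.7 -162.5   19.    30.7   89.3]
0.071 [ 446.35 -160.01] [ 447.2 -159.4   18.6   30.1   89.3]
0.092 [ 442.93 -156.9 ] [ 443.8 -156.3   18.2   29.4   89.3]
blue 234 317.9145299145299 210.22222222222223
0.05 [ 437.47 -152.59] [ 442.3 -156.9   51.8   57.1   89.2]
0.071 [ 434.31 -149.7 ] [ 439.  -153.9   50.7   55.9   89.2]
0.092 [ 431.16 -146.82] [ 435.8 -150.9   49.6   54.7   89.2]
crop 290 181
scene mould [560.5   55.67] deg 13.888956670932215
[[478.87  87.17   0.26   0.25]
 [548.23 104.15  -0.27  -0.05]
 [618.1  121.39  -0.29  -0.09]
 [572.63   7.16   0.12   0.04]
 [642.58  24.27   0.18  -0.14]]
yellow 161 182.95652173913044 226.74534161490683
0.05 [ 425.6  -148.18] [ 427.6 -147.    27.6   50.7   74.5]
0.071 [ 436.74 -155.46] [ 438.7 -154.3   27.    49.6   74.5]
0.092 [ 447.87 -162.73] [ 449.8 -161.6   26.4   48.4   74.5]
blue 413 185.8038740920097 240.83050847457628
0.05 [ 459.45 -170.36] [ 452.7 -164.2   59.5   70.8   86.7]
0.071 [ 469.85 -177.15] [ 463.3 -171.1   58.2   69.2   86.7]
0.092 [ 480.24 -183.94] [ 473.8 -178.    56.9   67.7   86.7]
crop 153 208
```

View pics/st.png

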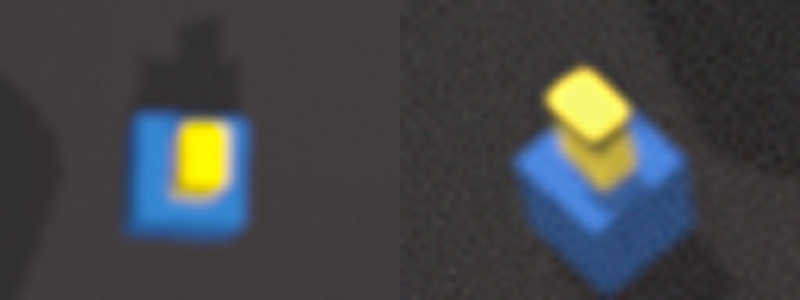

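Crop: handle top face centred at about px (322,205.5) in top, (183,224.5) in scene; stand nearly axis-aligned, handle long side along x.

```bash
python3 - <<'E'
from bench import robot,cams
from h import *
np.set_printoptions(suppress=True,precision=1)
for n in("scene","top"):
    s=cams.snapshot(n); m=mask(s,(20,120,195),(35,255,255)); u,v=proj(s,[.449,-.162,.07])[0].round().astype(int)
    k=np.zeros_like(m);k[v-20:v+20,u-20:u+20]=255
    A,x,y,c=blobs(m&k)[0]; print(n,A,x,y,ray(s,[x,y],.092)*1000,rect(s,c,.092))
    # blue top corners silhouettes: bounding of blue
    print(cv2.approxPolyDP(blobs(mask(s,*COL["blue"])&k)[0][3],2,True).reshape(-1,2).tolist())
    # empty cavity + mould corners
    c=[c for a,x,y,c in blobs(mask(s,(0,0,120),(180,60,255)),300) if 200<x<320 and 140<y<260 ][0]
    h=cv2.approxPolyDP(cv2.convexHull(c),4,True).reshape(-1,2); print(h.tolist(), ray(s,h,.024).round(4).tolist())
E
```

```text
scene 89 182.58426966292134 224.22471910112358 [[ 442.2 -158.6]] [ 442.2 -159.2   20.5   28.8   85.4]
[[192, 227], [192, 234], [186, 240], [176, 230], [171, 233], [175, 244], [182, 251], [190, 251], [199, 242], [198, 233]]
[[257, 172], [334, 204], [301, 265], [223, 227]] [[0.4314, 0.1161], [0.6475, 0.1727], [0.6943, -0.0219], [0.4857, -0.0718]]
top 73 321.8493150684931 205.87671232876713 [[ 442.8 -157.2]] [ 442.5 -157.6   15.7   26.8   89.5]
[[313, 198], [310, 203], [310, 217], [327, 218], [329, 201], [327, 199], [328, 210], [324, 214], [317, 214], [315, 210], [318, 199]]
[[268, 124], [285, 197], [219, 211], [204, 138]] [[0.6941, -0.0124], [0.4773, -0.064], [0.434, 0.1207], [0.6483, 0.1737]]
```

Call:
step_arm:
  plan:
    - [[290,-150,0,-0.7,100],[290,-150,0,-0.7,100],[290,-150,0,-0.7,100],[290,-150,0,-0.7,100],[290,-150,0,-0.7,100],[290,-150,0,-0.7,100],[290,-150,0,-0.7,100],[290,-150,0,-0.7,100]]

```text
time: 1.07
tool_pos: [0.4432, 0.3772, 0.2055]
ee_rot: [3.141, 0.001, 2.162]
wrist_force: [0.1, 1.3, 1.3]
width: 0.0937
```

Call:
step_arm:
  plan:
    - [[0,-300,0,-0.59,100],[0,-300,0,-0.59,100],[0,-300,0,-0.59,100],[0,-300,0,-0.59,100],[0,-300,0,-0.59,100],[0,-300,0,-0.59,100],[0,-300,0,-0.59,100],[0,-300,0,-0.59,100]]

```text
time: 1.73
tool_pos: [0.4407, 0.0738, 0.2058]
ee_rot: [3.141, 0.003, 1.567]
wrist_force: [-0.1, -0.0, 0.3]
width: 0.094
```

Call:
step_arm:
  plan:
    - [[0,-236,0,0,100],[0,-236,0,0,100],[0,-236,0,0,100],[0,-236,0,0,100],[0,-236,0,0,100],[0,-236,0,0,100],[0,-236,0,0,100],[0,-236,0,0,100]]

```text
time: 2.4
tool_pos: [0.4409, -0.1577, 0.2053]
ee_rot: [-3.141, -0.001, 1.571]
wrist_force: [0.1, 0.6, 0.7]
width: 0.0943
```

Call:
step_arm:
  plan:
    - [[1,0,-40,0,80],[1,0,-80,0,60],[1,0,-110,0,60],[1,0,-130,0,60],[1,0,-142,0,60],[1,0,-148,0,60],[1,0,-148,0,60],[1,0,-148,0,60]]

```text
time: 3.07
tool_pos: [0.4425, -0.1562, 0.0582]
ee_rot: [3.141, 0.0, 1.575]
wrist_force: [-0.2, -0.6, 0.2]
width: 0.0567
```

Call:
step_arm:
  plan:
    - [[0,0,0,0,40],[0,0,0,0,30],[0,0,0,0,15],[0,0,0,0,0],[0,0,0,0,0],[0,0,0,0,0],[0,0,0,0,0],[0,0,0,0,0]]

```text
time: 3.73
tool_pos: [0.4422, -0.1572, 0.058]
ee_rot: [3.14, 0.0, 1.574]
wrist_force: [0.1, 0.6, 2.3]
width: 0.0258
```

```bash
python3 - <<'E'
from bench import robot,cams
from h import *
o=robot.get_obs();print(o["time"],o["tool_pos"],o["ee_rot"],o["wrist_force"],o["wrist_torque"],o["width"])
s=cams.snapshot("scene");cv2.imwrite("pics/g1.png",cv2.resize(s["frame"][180:280,120:250,::-1],(780,600),interpolation=cv2.INTER_CUBIC))
E
```

```text
3.7333 [ 0.44223062 -0.15724359  0.05801965] [3.14046736e+00 3.37294851e-04 1.57364508e+00] [0.09502855 0.64374367 2.31840974] [-0.03033746  0.03593171 -0.02445657] 0.02577502748278838
```

View pics/g1.png

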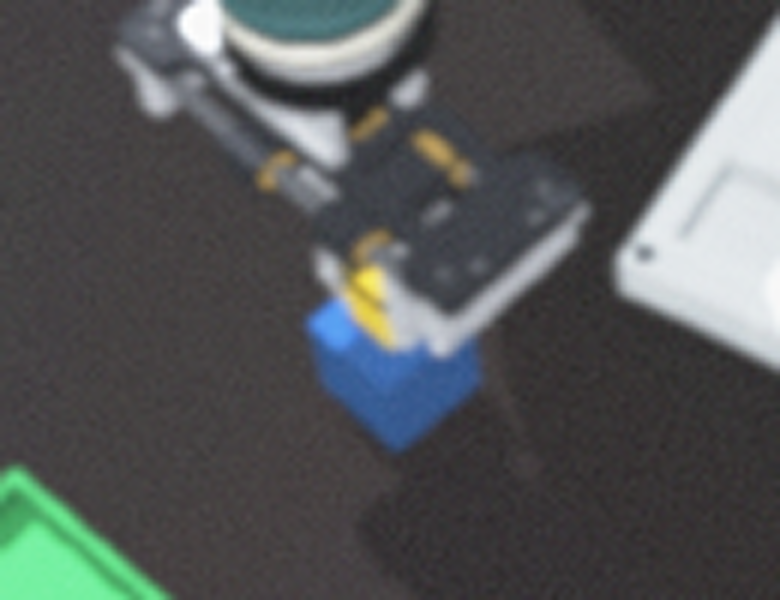

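Call:
step_arm:
  plan:
    - [[0,0,10,0,0],[0,0,25,0,0],[0,0,45,0,0],[0,0,65,0,0],[0,0,77,0,0],[0,0,77,0,0],[0,0,77,0,0],[0,0,77,0,0]]

```text
time: 4.45
tool_pos: [0.441, -0.1567, 0.1332]
ee_rot: [-3.139, -0.001, 1.574]
wrist_force: [0.1, -0.1, -0.5]
width: 0.0256
```

Call:
step_arm:
  plan:
    - [[20,25,0,0.05,0],[45,55,0,0.1,0],[72,90,0,0.15,0],[100,125,0,0.2,0],[122,150,0,0.24,0],[132,163,0,0.24,0],[132,163,0,0.24,0],[132,163,0,0.24,0]]

```text
time: 5.12
tool_pos: [0.5728, 0.0061, 0.1326]
ee_rot: [-3.138, -0.0, 1.815]
wrist_force: [0.6, 0.2, -1.7]
width: 0.0256
```

```bash
cat > o.py <<'E'
from bench import robot
import numpy as np
o=robot.get_obs();np.set_printoptions(suppress=True,precision=2)
print(o["time"],o["tool_pos"]*1000,o["ee_rot"],o["wrist_force"],o["width"]*1000,o["joint_positions"])
E
python3 o.py; python3 - <<'E'
from bench import robot,cams
from h import *
ims=[]
for n in("scene","top"):
    s=cams.snapshot(n);u,v=proj(s,[.575,.006,.085])[0].astype(int)
    ims.append(cv2.resize(s["frame"][v-40:v+40,u-27:u+27,::-1],(400,592),interpolation=cv2.INTER_CUBIC)); print(u-27,v-40)
cv2.imwrite("pics/g2.png",np.hstack(ims))
E
```

```text
5.1167 [572.83   6.11 132.61] [-3.14 -0.    1.81] [ 0.59  0.22 -1.68] 25.641521170770755 [-0.09  0.17  1.43 -0.    1.55 -0.33]
244 174
233 117
```

View pics/g2.png

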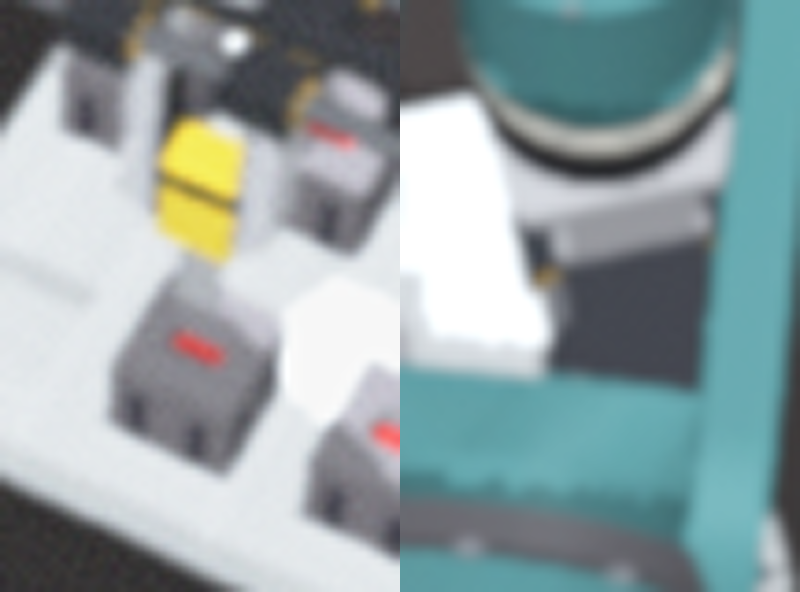

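Blade is held just behind housing D, above the mould, upright; now a cautious descent into D.

Call:
step_arm:
  plan:
    - [[1,0,-8,0,0],[1,0,-15,0,0],[1,0,-20,0,0],[1,0,-24,0,0],[1,0,-26,0,0],[1,0,-27,0,0],[1,0,-28,0,0],[1,0,-28,0,0]]

```text
time: 5.88
tool_pos: [0.5749, 0.0059, 0.1065]
ee_rot: [3.141, 0.0, 1.814]
wrist_force: [-0.2, 0.0, -0.6]
width: 0.0256
```

Call:
step_arm:
  plan:
    - [[0,0,-1,0,0],[0,0,-1,0,0],[0,0,-2,0,0],[0,0,-2,0,0]]

```text
time: 6.22
tool_pos: [0.575, 0.0062, 0.1046]
ee_rot: [3.141, -0.0, 1.814]
wrist_force: [0.1, 0.5, -0.6]
width: 0.0257
```

Call:
step_arm:
  plan:
    - [[0,0,-1,0,0],[0,0,-2,0,0],[0,0,-3,0,0],[0,0,-3,0,0]]

```text
time: 6.55
tool_pos: [0.575, 0.0061, 0.1018]
ee_rot: [3.141, -0.0, 1.814]
wrist_force: [-0.5, 1.2, 2.2]
width: 0.0255
```

Call:
step_arm:
  plan:
    - [[0,0,-1,0,0],[0,0,-2,0,0],[0,0,-3,0,0],[0,0,-3,0,0]]

```text
time: 6.88
tool_pos: [0.5749, 0.0061, 0.0985]
ee_rot: [3.141, -0.0, 1.814]
wrist_force: [0.0, 1.0, 1.7]
width: 0.0258
```

Call:
step_arm:
  plan:
    - [[0,0,-1,0,0],[0,0,-2,0,0],[0,0,-2,0,0]]

```text
time: 7.13
tool_pos: [0.575, 0.0061, 0.0964]
ee_rot: [3.141, -0.0, 1.814]
wrist_force: [0.2, 1.0, 2.3]
width: 0.0256
```

Call:
step_arm:
  plan:
    - [[0,0,-1,0,0],[0,0,-1,0,0],[0,0,-1,0,0]]

```text
time: 7.38
tool_pos: [0.575, 0.006, 0.0954]
ee_rot: [3.141, -0.0, 1.814]
wrist_force: [-0.3, 0.7, 2.1]
width: 0.0262
```

Call:
step_arm:
  plan:
    - [[0,0,-1,0,0],[0,0,-1,0,0],[0,0,-1,0,0]]

```text
time: 7.63
tool_pos: [0.575, 0.006, 0.0944]
ee_rot: [3.141, -0.0, 1.814]
wrist_force: [0.6, 1.9, 2.3]
width: 0.0262
```

```bash
python3 o.py
```

```text
7.6333 [574.95   5.98  94.43] [ 3.14 -0.    1.81] [0.63 1.86 2.33] 26.176772317264184 [-0.09  0.19  1.48  0.    1.47 -0.33]
```

Call:
step_arm:
  plan:
    - [[0,0,-1,0,0],[0,0,-2,0,0],[0,0,-2,0,0]]

```text
time: 7.88
tool_pos: [0.575, 0.006, 0.0924]
ee_rot: [3.141, -0.0, 1.814]
wrist_force: [0.6, 1.4, 1.9]
width: 0.0255
```

Call:
step_arm:
  plan:
    - [[0,0,-1,0,0],[0,0,-2,0,0],[0,0,-2,0,0]]

```text
time: 8.13
tool_pos: [0.5749, 0.006, 0.0903]
ee_rot: [3.141, -0.0, 1.814]
wrist_force: [0.5, 1.2, 2.5]
width: 0.0257
```

Call:
step_arm:
  plan:
    - [[0,0,-1,0,0],[0,0,-2,0,0],[0,0,-2,0,0]]

```text
time: 8.38
tool_pos: [0.5749, 0.006, 0.0883]
ee_rot: [3.141, -0.0, 1.814]
wrist_force: [0.6, 1.8, 2.5]
width: 0.0263
```

Call:
step_arm:
  plan:
    - [[0,0,-2,0,0],[0,0,-3,0,0],[0,0,-4,0,0],[0,0,-5,0,0],[0,0,-5,0,0]]

```text
time: 8.8
tool_pos: [0.5749, 0.0059, 0.0832]
ee_rot: [3.141, 0.0, 1.814]
wrist_force: [-0.7, 1.1, 0.3]
width: 0.026
```

Call:
step_arm:
  plan:
    - [[0,0,10,0,0],[0,0,25,0,0],[0,0,40,0,0],[0,1,50,0,0],[25,7,51,0,0],[50,13,51,0,0],[70,18,51,0,0],[70,18,51,0,0]]

```text
time: 9.47
tool_pos: [0.6469, 0.024, 0.1333]
ee_rot: [-3.141, 0.001, 1.814]
wrist_force: [0.1, 0.1, -1.1]
width: 0.0259
```

Call:
step_arm:
  plan:
    - [[0,0,0,0,0],[0,0,-10,0,0],[0,0,-18,0,0],[0,0,-22,0,0],[0,0,-25,0,0],[0,0,-27,0,0],[0,0,-28,0,0],[0,0,-28,0,0]]

```text
time: 10.13
tool_pos: [0.6446, 0.0239, 0.1064]
ee_rot: [-3.142, -0.0, 1.814]
wrist_force: [1.0, -0.9, -0.1]
width: 0.0258
```

```bash
python3 o.py
```

```text
10.1333 [644.63  23.86 106.43] [-3.14 -0.    1.81] [ 1.   -0.89 -0.06] 25.783570410370185 [-0.05  0.33  1.28 -0.    1.53 -0.29]
```

Call:
step_arm:
  plan:
    - [[0,0,-1,0,0],[0,0,-2,0,0],[0,0,-2,0,0]]

```text
time: 10.38
tool_pos: [0.6449, 0.024, 0.1046]
ee_rot: [3.141, 0.0, 1.814]
wrist_force: [0.4, 0.1, -0.6]
width: 0.0256
```

Call:
step_arm:
  plan:
    - [[0,0,-1,0,0],[0,0,-2,0,0],[0,0,-3,0,0],[0,0,-4,0,0],[0,0,-4,0,0]]

```text
time: 10.8
tool_pos: [0.645, 0.0239, 0.1008]
ee_rot: [3.141, 0.0, 1.814]
wrist_force: [-0.2, -0.2, 0.3]
width: 0.0259
```

Call:
step_arm:
  plan:
    - [[0,0,-1,0,0],[0,0,-2,0,0],[0,0,-2,0,0]]

```text
time: 11.05
tool_pos: [0.645, 0.0239, 0.0985]
ee_rot: [3.141, 0.0, 1.814]
wrist_force: [0.5, -0.4, 1.5]
width: 0.026
```

Call:
step_arm:
  plan:
    - [[0,0,-1,0,0],[0,0,-2,0,0],[0,0,-2,0,0]]

```text
time: 11.3
tool_pos: [0.645, 0.0239, 0.0963]
ee_rot: [3.141, 0.0, 1.814]
wrist_force: [0.5, -0.7, -0.3]
width: 0.0259
```

Call:
step_arm:
  plan:
    - [[0,0,-1,0,0],[0,0,-1,0,0],[0,0,-1,0,0]]

```text
time: 11.55
tool_pos: [0.645, 0.0239, 0.0954]
ee_rot: [3.141, 0.0, 1.814]
wrist_force: [1.4, 0.2, 0.6]
width: 0.026
```

Call:
step_arm:
  plan:
    - [[0,0,-1,0,0],[0,0,-1,0,0],[0,0,-1,0,0]]

```text
time: 11.8
tool_pos: [0.645, 0.0239, 0.0944]
ee_rot: [3.141, 0.0, 1.814]
wrist_force: [1.3, -0.3, 0.5]
width: 0.0258
```

Call:
step_arm:
  plan:
    - [[0,0,-1,0,0],[0,0,-1,0,0],[0,0,-1,0,0]]

```text
time: 12.05
tool_pos: [0.645, 0.0239, 0.0935]
ee_rot: [3.141, 0.0, 1.814]
wrist_force: [1.4, -0.8, 1.4]
width: 0.0258
```

Call:
step_arm:
  plan:
    - [[0,0,-1,0,0],[0,0,-1,0,0],[0,0,-1,0,0]]

```text
time: 12.3
tool_pos: [0.6449, 0.0239, 0.0925]
ee_rot: [3.141, 0.0, 1.814]
wrist_force: [0.3, 0.4, 0.7]
width: 0.0258
```

Call:
step_arm:
  plan:
    - [[0,0,-1,0,0],[0,0,-2,0,0],[0,0,-3,0,0],[0,0,-4,0,0],[0,0,-4,0,0]]

```text
time: 12.72
tool_pos: [0.6448, 0.0239, 0.0882]
ee_rot: [-3.142, -0.0, 1.814]
wrist_force: [0.6, 0.2, 1.2]
width: 0.026
```

Call:
step_arm:
  plan:
    - [[0,0,-1,0,0],[0,0,-2,0,0],[0,0,-3,0,0],[0,0,-4,0,0],[0,0,-5,0,0],[0,0,-5,0,0]]

```text
time: 13.22
tool_pos: [0.6447, 0.0239, 0.0831]
ee_rot: [-3.141, -0.0, 1.814]
wrist_force: [1.2, -0.1, 0.1]
width: 0.0261
```

Call:
step_arm:
  plan:
    - [[0,0,12,0,0],[0,0,30,0,0],[0,0,45,0,0],[-2,8,51,0,0],[-10,40,51,0,0],[-18,75,51,0,0],[-24,97,51,0,0],[-24,97,51,0,0]]

```text
time: 13.88
tool_pos: [0.6187, 0.126, 0.1342]
ee_rot: [-3.14, -0.003, 1.819]
wrist_force: [-0.6, 0.6, -0.8]
width: 0.0257
```

Call:
step_arm:
  plan:
    - [[0,0,0,0,0],[0,0,-10,0,0],[0,0,-18,0,0],[0,0,-22,0,0],[0,0,-25,0,0],[0,0,-27,0,0],[0,0,-28,0,0],[0,0,-28,0,0]]

```text
time: 14.55
tool_pos: [0.6209, 0.1205, 0.1062]
ee_rot: [-3.141, -0.0, 1.813]
wrist_force: [-0.5, 0.2, -0.7]
width: 0.0256
```

Call:
step_arm:
  plan:
    - [[0,0,-1,0,0],[0,0,-2,0,0],[0,0,-2,0,0]]

```text
time: 14.8
tool_pos: [0.6209, 0.121, 0.1046]
ee_rot: [3.141, 0.0, 1.814]
wrist_force: [-0.6, 0.0, -1.5]
width: 0.0261
```

Call:
step_arm:
  plan:
    - [[0,0,-1,0,0],[0,0,-2,0,0],[0,0,-3,0,0],[0,0,-4,0,0],[0,0,-4,0,0]]

```text
time: 15.22
tool_pos: [0.621, 0.121, 0.1008]
ee_rot: [3.141, 0.0, 1.814]
wrist_force: [-1.0, -0.0, 0.9]
width: 0.0256
```

Call:
step_arm:
  plan:
    - [[0,0,-1,0,0],[0,0,-2,0,0],[0,0,-2,0,0]]

```text
time: 15.47
tool_pos: [0.621, 0.121, 0.0985]
ee_rot: [3.141, -0.0, 1.814]
wrist_force: [-0.1, 0.3, 1.0]
width: 0.0256
```

Entering cleanly; now 1 mm steps past the jam depth (tip at about TCP 97).

Call:
step_arm:
  plan:
    - [[0,0,-1,0,0],[0,0,-1,0,0],[0,0,-1,0,0]]

```text
time: 15.72
tool_pos: [0.621, 0.121, 0.0974]
ee_rot: [3.141, -0.0, 1.814]
wrist_force: [0.6, 0.2, 0.9]
width: 0.0259
```

Call:
step_arm:
  plan:
    - [[0,0,-1,0,0],[0,0,-1,0,0],[0,0,-1,0,0]]

```text
time: 15.97
tool_pos: [0.621, 0.121, 0.097]
ee_rot: [3.141, 0.0, 1.814]
wrist_force: [-0.5, 0.3, 3.8]
width: 0.0259
```

Call:
step_arm:
  plan:
    - [[0,0,-1,0,0],[0,0,-1,0,0],[0,0,-1,0,0]]

```text
time: 16.22
tool_pos: [0.621, 0.121, 0.0969]
ee_rot: [3.14, 0.0, 1.814]
wrist_force: [-1.8, 0.5, 6.5]
width: 0.0257
```

Call:
step_arm:
  plan:
    - [[0,0,-1,0,0],[0,0,-2,0,0],[0,0,-2,0,0]]

```text
time: 16.47
tool_pos: [0.6211, 0.121, 0.0969]
ee_rot: [3.139, 0.0, 1.814]
wrist_force: [-3.8, -0.5, 12.5]
width: 0.0259
```

```bash
python3 o.py
```

```text
16.4667 [621.1  121.    96.85] [3.14 0.   1.81] [-3.78 -0.49 12.49] 25.899323401863416 [ 0.1   0.31  1.32 -0.    1.5  -0.14]
```

Call:
step_arm:
  plan:
    - [[0,0,8,0,0],[0,0,20,0,0],[0,0,34,0,0],[-2,-1,41,0,0],[-25,-6,41,0,0],[-50,-12,41,0,0],[-70,-17,41,0,0],[-70,-17,41,0,0]]

```text
time: 17.13
tool_pos: [0.5476, 0.1033, 0.1342]
ee_rot: [-3.139, -0.0, 1.814]
wrist_force: [-0.7, -0.5, -1.3]
width: 0.0254
```

Call:
step_arm:
  plan:
    - [[0,0,0,0,0],[0,0,-10,0,0],[0,0,-18,0,0],[0,0,-22,0,0],[0,0,-25,0,0],[0,0,-27,0,0],[0,0,-28,0,0],[0,0,-28,0,0]]

```text
time: 17.8
tool_pos: [0.5509, 0.104, 0.1061]
ee_rot: [-3.141, -0.0, 1.814]
wrist_force: [0.3, 0.0, -0.4]
width: 0.0257
```

Call:
step_arm:
  plan:
    - [[0,0,-1,0,0],[0,0,-2,0,0],[0,0,-2,0,0]]

```text
time: 18.05
tool_pos: [0.5509, 0.1039, 0.1046]
ee_rot: [3.141, 0.0, 1.814]
wrist_force: [-0.1, -1.1, -0.5]
width: 0.026
```

Call:
step_arm:
  plan:
    - [[0,0,-1,0,0],[0,0,-2,0,0],[0,0,-3,0,0],[0,0,-4,0,0],[0,0,-4,0,0]]

```text
time: 18.47
tool_pos: [0.551, 0.1039, 0.1008]
ee_rot: [3.141, 0.0, 1.814]
wrist_force: [-0.3, -0.0, 1.1]
width: 0.0261
```

Call:
step_arm:
  plan:
    - [[0,0,-1,0,0],[0,0,-2,0,0],[0,0,-2,0,0]]

```text
time: 18.72
tool_pos: [0.551, 0.104, 0.0985]
ee_rot: [3.141, 0.0, 1.814]
wrist_force: [-0.1, 0.8, 1.5]
width: 0.0258
```

Call:
step_arm:
  plan:
    - [[0,0,-1,0,0],[0,0,-2,0,0],[0,0,-3,0,0],[0,0,-3,0,0]]

```text
time: 19.05
tool_pos: [0.5511, 0.1039, 0.0969]
ee_rot: [3.14, 0.0, 1.814]
wrist_force: [-2.1, -0.3, 6.1]
width: 0.0254
```

B jams at the same depth: tight. On to A.

Call:
step_arm:
  plan:
    - [[0,0,8,0,0],[0,0,20,0,0],[0,0,34,0,0],[-2,-1,39,0,0],[-25,-6,39,0,0],[-50,-12,39,0,0],[-70,-17,39,0,0],[-70,-17,39,0,0]]

```text
time: 19.72
tool_pos: [0.4778, 0.0864, 0.1345]
ee_rot: [-3.14, -0.0, 1.814]
wrist_force: [-0.6, 0.7, -0.7]
width: 0.0261
```

Call:
step_arm:
  plan:
    - [[0,0,0,0,0],[0,0,-10,0,0],[0,0,-18,0,0],[0,0,-22,0,0],[0,0,-25,0,0],[0,0,-27,0,0],[0,0,-28,0,0],[0,0,-28,0,0]]

```text
time: 20.38
tool_pos: [0.4809, 0.087, 0.1062]
ee_rot: [-3.141, -0.0, 1.814]
wrist_force: [0.6, 0.3, -0.5]
width: 0.0256
```

Call:
step_arm:
  plan:
    - [[0,0,-1,0,0],[0,0,-2,0,0],[0,0,-2,0,0]]

```text
time: 20.63
tool_pos: [0.4809, 0.0869, 0.1046]
ee_rot: [3.141, 0.0, 1.814]
wrist_force: [-0.5, -0.1, -0.9]
width: 0.0258
```

Call:
step_arm:
  plan:
    - [[0,0,-1,0,0],[0,0,-2,0,0],[0,0,-3,0,0],[0,0,-4,0,0],[0,0,-4,0,0]]

```text
time: 21.05
tool_pos: [0.481, 0.0869, 0.1007]
ee_rot: [3.141, 0.0, 1.814]
wrist_force: [-0.4, 0.7, 0.7]
width: 0.0256
```

Call:
step_arm:
  plan:
    - [[0,0,-1,0,0],[0,0,-2,0,0],[0,0,-2,0,0]]

```text
time: 21.3
tool_pos: [0.481, 0.0869, 0.0985]
ee_rot: [3.141, 0.0, 1.814]
wrist_force: [0.2, 0.8, 1.0]
width: 0.0259
```

Call:
step_arm:
  plan:
    - [[0,0,-1,0,0],[0,0,-2,0,0],[0,0,-3,0,0],[0,0,-3,0,0]]

```text
time: 21.63
tool_pos: [0.4811, 0.0869, 0.0969]
ee_rot: [3.141, 0.0, 1.814]
wrist_force: [-2.1, -0.6, 7.4]
width: 0.0259
```

A tight as well. Lift and return the blade.

Call:
step_arm:
  plan:
    - [[0,0,8,0,0],[0,0,22,0,0],[0,0,36,0,0],[-1,-3,39,0,0],[-6,-35,39,-0.06,0],[-12,-70,39,-0.12,0],[-18,-108,39,-0.18,0],[-18,-108,39,-0.18,0]]

```text
time: 22.3
tool_pos: [0.4616, -0.0267, 0.1338]
ee_rot: [-3.14, 0.004, 1.625]
wrist_force: [0.4, 2.0, -0.3]
width: 0.0257
```

Call:
step_arm:
  plan:
    - [[-6,-38,0,-0.03,0],[-12,-76,0,-0.06,0],[-18,-112,0,-0.06,0],[-21,-132,0,-0.06,0],[-21,-136,0,-0.06,0],[-21,-136,0,-0.06,0],[-21,-136,0,-0.06,0],[-21,-136,0,-0.06,0]]

```text
time: 22.97
tool_pos: [0.4419, -0.1558, 0.1342]
ee_rot: [-3.141, -0.001, 1.575]
wrist_force: [0.1, 0.0, -0.7]
width: 0.0257
```

Call:
step_arm:
  plan:
    - [[0,0,-10,0,0],[0,0,-20,0,0],[0,0,-28,0,0],[0,0,-34,0,0],[0,0,-38,0,0],[0,0,-41,0,0],[0,0,-43,0,0],[0,0,-43,0,0]]

```text
time: 23.63
tool_pos: [0.4416, -0.157, 0.091]
ee_rot: [-3.141, -0.0, 1.574]
wrist_force: [0.2, 0.6, -1.0]
width: 0.026
```

```bash
python3 o.py
```

```text
23.6333 [ 441.61 -156.99   91.04] [-3.14 -0.    1.57] [ 0.16  0.63 -1.02] 25.974216622966456 [-0.46 -0.04  1.73 -0.    1.45 -0.47]
```

Call:
step_arm:
  plan:
    - [[0,0,-8,0,0],[0,0,-16,0,0],[0,0,-23,0,0],[0,0,-28,0,0],[0,0,-31,0,0],[0,0,-32,0,0],[0,0,-32,0,0],[0,0,-32,0,0]]

```text
time: 24.3
tool_pos: [0.4419, -0.1571, 0.0596]
ee_rot: [3.141, 0.0, 1.574]
wrist_force: [-0.2, 0.3, -1.4]
width: 0.0262
```

Call:
step_arm:
  plan:
    - [[0,0,0,0,30],[0,0,0,0,45],[0,0,0,0,60],[0,0,0,0,60],[0,0,0,0,60],[0,0,15,0,60],[0,0,40,0,60],[0,0,75,0,60]]

```text
time: 24.97
tool_pos: [0.4397, -0.156, 0.1324]
ee_rot: [-3.135, -0.003, 1.574]
wrist_force: [0.1, 0.7, -0.2]
width: 0.0563
```

Call:
step_arm:
  plan:
    - [[0,0,30,0,80],[0,0,60,0,80],[-20,30,75,0,80],[-50,65,75,0,80],[-80,100,75,0,80],[-80,130,75,0,80],[-80,130,75,0,80],[-80,130,75,0,80]]

```text
time: 25.63
tool_pos: [0.3617, -0.0258, 0.21]
ee_rot: [3.139, 0.001, 1.578]
wrist_force: [-0.1, -0.3, -0.1]
width: 0.075
```

```bash
python3 o.py; python3 m2.py; python3 m.py|egrep "green|red"; python3 - <<'E'
from bench import cams
import cv2
for n in("scene",):
    s=cams.snapshot(n); cv2.imwrite(f"pics/{n}1.png",cv2.resize(s["frame"][80:350,60:420,::-1],(800,600),interpolation=cv2.INTER_CUBIC))
E
```

```text
25.6333 [361.67 -25.83 210.05] [3.14 0.   1.58] [-0.11 -0.29 -0.12] 74.97386594580472 [-0.23 -0.35  1.75 -0.    1.74 -0.23]
top mould [nan nan] deg nan
[[   nan    nan    nan    nan]
 [550.45 102.1     nan    nan]
 [619.67 119.16    nan    nan]
 [573.01   5.42    nan    nan]
 [642.62  23.1     nan    nan]]
blue 79 326.873417721519 209.36708860759492
0.05 [ 440.28 -176.94] [ 442.2 -177.    16.    53.2   81.4]
0.071 [ 437.06 -173.54] [ 438.9 -173.6   15.7   52.1   81.4]
0.092 [ 433.84 -170.14] [ 435.6 -170.2   15.3   51.    81.4]
crop 290 181
scene mould [nan nan] deg nan
[[nan nan nan nan]
 [nan nan nan nan]
 [nan nan nan nan]
 [nan nan nan nan]
 [nan nan nan nan]]
yellow 133 182.593984962406 227.0375939849624
0.05 [ 425.57 -149.35] [ 426.3 -147.    28.1   50.9   73.6]
0.071 [ 436.7 -156.6] [ 437.4 -154.3   27.5   49.8   73.6]
0.092 [ 447.84 -163.85] [ 448.6 -161.6   26.9   48.7   73.6]
blue 418 185.99521531100478 240.70095693779905
0.05 [ 459.53 -169.8 ] [ 453.1 -164.4   59.4   71.    85.4]
0.071 [ 469.92 -176.61] [ 463.6 -171.3   58.1   69.4   85.4]
0.092 [ 480.31 -183.41] [ 474.1 -178.3   56.8   67.9   85.4]
crop 153 208
green 4724 135 304 [ 479.2 -350.4] [ 473.8 -348.5  215.3  118.1    2.3]
green 328 455 214 [890.9 360.3] [890.6 360.8  45.3  57.   74.9]
red 2656 324 143 shoe [514.6 297.8] tray [494.4 328.4 134.6 218.2  89.3]
red 240 240 356 shoe [ 739.8 -280.1] tray 
red 28 409 83 shoe [557.9 671. ] tray 
green 3233 386 201 [ 470.3 -347.7] [ 473.3 -347.3  211.9  121.6    2.1]
green 209 150 58 [903.9 352.3] [904.1 352.2  41.5  51.3  74.1]
red 3157 146 189 shoe [485.8 320.4] tray [495.7 332.4 124.4 214.4  89. ]
red 150 356 114 shoe [ 715.9 -263.1] tray 
red 83 36 148 shoe [601.3 645.1] tray m2.py:13: RuntimeWarning: invalid value encountered in scalar divide
  pts.append(ray(s,[(xx*ww).sum()/ww.sum(),(yy*ww).sum()/ww.sum()],.055)[0]*1000)
```

View pics/scene1.png

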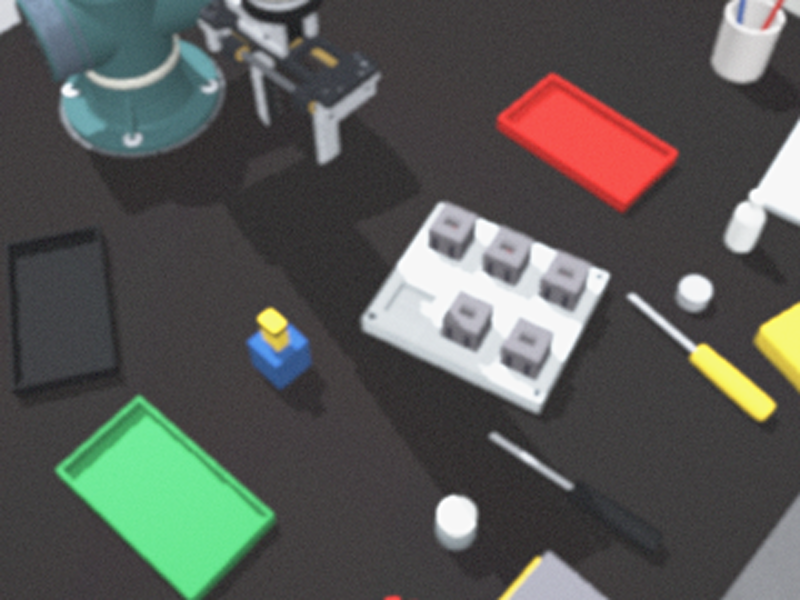

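Blade stands in the stand at (278,345); shoes are sunk in all five housings; the trays are unmoved. Result: A, B, C (row +y) tight; D, E good. Now pick D.

Call:
step_arm:
  plan:
    - [[150,25,-20,-0.9,70],[150,25,-20,-0.9,70],[150,25,-20,-0.9,70],[150,25,-20,-0.9,70],[150,25,-20,-0.9,70],[150,25,-20,-0.9,70],[150,25,-20,-0.9,70],[150,25,-20,-0.9,70]]

```text
time: 26.55
tool_pos: [0.5124, -0.0035, 0.1884]
ee_rot: [-3.14, 0.002, 0.667]
wrist_force: [-0.0, 0.1, -0.2]
width: 0.0659
```

Call:
step_arm:
  plan:
    - [[63,9,-60,-0.43,70],[63,9,-60,-0.43,70],[63,9,-60,-0.43,70],[63,9,-60,-0.43,70],[63,9,-60,-0.43,70],[63,9,-60,-0.43,70],[63,9,-60,-0.43,70],[63,9,-60,-0.43,70]]

```text
time: 27.22
tool_pos: [0.5751, 0.0064, 0.1303]
ee_rot: [3.141, -0.001, 0.244]
wrist_force: [0.3, 0.5, -0.1]
width: 0.0656
```

```bash
python3 o.py
```

```text
27.2167 [575.11   6.38 130.26] [ 3.14 -0.    0.24] [ 0.33  0.5  -0.07] 65.62640489473361 [-0.09  0.17  1.43 -0.    1.54  1.24]
```

Call:
step_arm:
  plan:
    - [[0,0,-30,0,70],[0,0,-55,0,70],[0,0,-75,0,70],[0,0,-88,0,70],[0,0,-95,0,70],[0,0,-99,0,70],[0,0,-99,0,70],[0,0,-99,0,70]]

```text
time: 27.88
tool_pos: [0.5756, 0.0068, 0.0318]
ee_rot: [3.141, -0.002, 0.244]
wrist_force: [-0.7, -0.5, 0.6]
width: 0.0657
```

Call:
step_arm:
  plan:
    - [[0,0,0,0,50],[0,0,0,0,40],[0,0,0,0,30],[0,0,0,0,30],[0,0,0,0,30],[0,0,0,0,30],[0,0,0,0,30],[0,0,0,0,30]]

```text
time: 28.55
tool_pos: [0.5753, 0.0068, 0.0312]
ee_rot: [3.141, -0.001, 0.244]
wrist_force: [-0.5, 0.1, 3.2]
width: 0.0435
```

Call:
step_arm:
  plan:
    - [[0,0,5,0,30],[0,0,15,0,30],[0,0,30,0,30],[0,0,50,0,30],[0,0,75,0,30],[0,0,99,0,30],[0,0,110,0,30],[0,0,110,0,30]]

```text
time: 29.22
tool_pos: [0.5766, 0.0067, 0.1444]
ee_rot: [3.139, -0.006, 0.244]
wrist_force: [1.0, -0.3, -1.0]
width: 0.0442
```

```bash
python3 o.py
```

```text
29.2167 [576.55   6.73 144.4 ] [ 3.14 -0.01  0.24] [ 0.99 -0.27 -1.03] 44.2018702925687 [-0.09  0.16  1.41 -0.    1.56  1.24]
```

Call:
step_arm:
  plan:
    - [[-80,-190,0,-0.2,30],[-80,-190,0,-0.2,30],[-80,-190,0,-0.2,30],[-80,-190,0,-0.2,30],[-80,-190,0,-0.2,30],[-80,-190,0,-0.2,30],[-80,-190,0,-0.2,30],[-80,-190,0,-0.2,30]]

```text
time: 29.88
tool_pos: [0.4941, -0.1825, 0.139]
ee_rot: [-3.14, 0.002, 0.043]
wrist_force: [0.6, 0.1, -1.9]
width: 0.0441
```

```bash
python3 o.py; python3 m.py|egrep "scene|top|green 4|green 3|red [23]|red 1..."
```

```text
29.8833 [ 494.14 -182.48  139.03] [-3.14  0.    0.04] [ 0.62  0.07 -1.87] 44.14156517437887 [-0.46  0.06  1.53  0.    1.55  1.07]
scene
green 4724 135 304 [ 479.2 -350.4] [ 473.8 -348.7  215.3  118.     2.2]
green 319 455 214 [890.8 360.5] [890.2 360.5  44.3  56.2  73.4]
red 2656 324 143 shoe [514.6 297.8] tray [494.6 328.2 134.1 218.7  89.2]
red 242 240 356 shoe [ 739.4 -280.3] tray 
red 25 409 84 shoe [558.1 670. ] tray 
top
red 3158 146 189 shoe [485.9 320.4] tray [495.9 332.3 124.6 214.9  89.2]
```

Call:
step_arm:
  plan:
    - [[-72,-168,0,0,30],[-72,-168,0,0,30],[-72,-168,0,0,30],[-72,-168,0,0,30],[-72,-168,0,0,30],[-72,-168,0,0,30],[-72,-168,-20,0,30],[-72,-168,-40,0,30]]

```text
time: 30.65
tool_pos: [0.4249, -0.3505, 0.1015]
ee_rot: [3.139, -0.003, 0.046]
wrist_force: [-0.1, 0.4, -1.3]
width: 0.0439
```

Call:
step_arm:
  plan:
    - [[0,0,-20,0,30],[0,0,-38,0,30],[0,0,-52,0,30],[0,0,-61,0,30],[0,0,-66,0,30],[0,0,-69,0,30],[0,0,-71,0,30],[0,0,-71,0,30]]

```text
time: 31.32
tool_pos: [0.4234, -0.351, 0.03]
ee_rot: [3.141, -0.001, 0.044]
wrist_force: [0.7, 0.4, -2.5]
width: 0.0434
```

```bash
python3 o.py; python3 - <<'E'
from bench import cams
import cv2
s=cams.snapshot("scene"); cv2.imwrite("pics/p1.png",cv2.resize(s["frame"][220:370,60:260,::-1],(800,600),interpolation=cv2.INTER_CUBIC))
E
```

```text
31.3167 [ 423.38 -351.02   29.97] [ 3.14 -0.    0.04] [ 0.69  0.35 -2.47] 43.423114562406184 [-0.8   0.19  1.62 -0.    1.34  0.73]
```

View pics/p1.png

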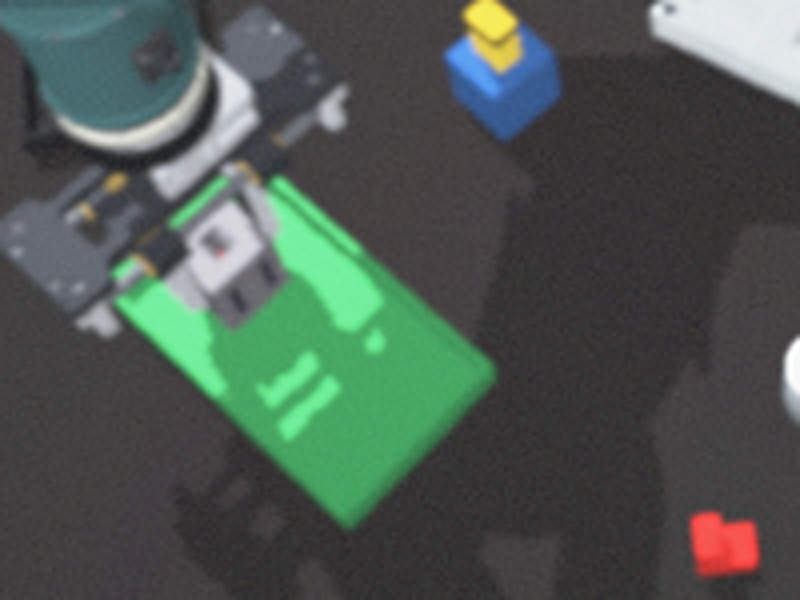

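Housing D is over the green tray floor, upright and centred across; release and go for E.

Call:
step_arm:
  plan:
    - [[0,0,-1,0,30],[0,0,-1,0,45],[0,0,-1,0,60],[0,0,-1,0,70],[0,0,-1,0,70],[0,0,10,0,70],[0,0,40,0,70],[0,0,80,0,70]]

```text
time: 32.03
tool_pos: [0.4209, -0.3491, 0.1073]
ee_rot: [-3.136, 0.005, 0.044]
wrist_force: [0.3, -0.6, -0.6]
width: 0.0657
```

Call:
step_arm:
  plan:
    - [[0,0,20,0,70],[20,30,20,0.1,70],[100,170,20,0.2,70],[100,170,20,0.2,70],[100,170,20,0.2,70],[100,170,20,0.2,70],[100,170,20,0.2,70],[100,170,20,0.2,70]]

```text
time: 32.7
tool_pos: [0.5237, -0.1796, 0.1305]
ee_rot: [3.14, -0.001, 0.248]
wrist_force: [-0.4, -0.8, 0.2]
width: 0.0657
```

Call:
step_arm:
  plan:
    - [[122,205,0,0,70],[122,205,0,0,70],[122,205,0,0,70],[122,205,0,0,70],[122,205,0,0,70],[122,205,0,0,70],[122,205,0,0,70],[122,205,0,0,70]]

```text
time: 33.37
tool_pos: [0.6451, 0.0234, 0.1294]
ee_rot: [3.141, 0.001, 0.245]
wrist_force: [0.3, -0.3, 0.1]
width: 0.0659
```

```bash
python3 o.py
```

```text
33.3667 [645.11  23.4  129.4 ] [3.14 0.   0.24] [ 0.34 -0.31  0.11] 65.9288257688767 [-0.05  0.32  1.24 -0.    1.58  1.28]
```

Call:
step_arm:
  plan:
    - [[0,0,-30,0,70],[0,0,-55,0,70],[0,0,-75,0,70],[0,0,-88,0,70],[0,0,-95,0,70],[0,0,-99,0,70],[0,0,-99,0,70],[0,0,-99,0,70]]

```text
time: 34.03
tool_pos: [0.6456, 0.0233, 0.0319]
ee_rot: [3.141, -0.002, 0.243]
wrist_force: [-0.3, -0.3, 0.3]
width: 0.0657
```

Call:
step_arm:
  plan:
    - [[0,0,0,0,50],[0,0,0,0,40],[0,0,0,0,30],[0,0,0,0,30],[0,0,0,0,30],[0,0,0,0,30],[0,0,0,0,30],[0,0,0,0,30]]

```text
time: 34.7
tool_pos: [0.6453, 0.0242, 0.0313]
ee_rot: [3.141, -0.001, 0.244]
wrist_force: [-1.4, 0.0, 4.7]
width: 0.044
```

Call:
step_arm:
  plan:
    - [[0,0,5,0,30],[0,0,15,0,30],[0,0,30,0,30],[0,0,50,0,30],[0,0,75,0,30],[0,0,99,0,30],[0,0,110,0,30],[0,0,110,0,30]]

```text
time: 35.37
tool_pos: [0.6466, 0.0237, 0.1446]
ee_rot: [3.139, -0.006, 0.244]
wrist_force: [0.5, 0.0, -1.2]
width: 0.0439
```

Call:
step_arm:
  plan:
    - [[-60,-180,0,-0.2,30],[-60,-180,0,-0.2,30],[-60,-180,0,-0.2,30],[-60,-180,0,-0.2,30],[-60,-180,0,-0.2,30],[-60,-180,0,-0.2,30],[-60,-180,0,-0.2,30],[-60,-180,0,-0.2,30]]

```text
time: 36.03
tool_pos: [0.5843, -0.1553, 0.1389]
ee_rot: [-3.14, 0.002, 0.044]
wrist_force: [0.1, 0.3, -2.2]
width: 0.0438
```

```bash
python3 o.py; python3 m.py|egrep "scene|top|green .{4} |red .{4} "
```

```text
36.0333 [ 584.26 -155.27  138.95] [-3.14  0.    0.04] [ 0.13  0.26 -2.23] 43.8040184003032 [-0.35  0.23  1.34  0.    1.57  1.17]
scene
green 4070 138 307 [ 489.8 -350.5] [ 473.8 -348.6  215.2  118.     2.2]
red 2656 324 143 shoe [514.7 297.7] tray [494.6 328.2 134.1 218.7  89.2]
top
green 2804 386 200 [ 475.1 -346.9] [ 473.3 -347.3  211.9  121.6    2.1]
red 3159 146 189 shoe [485.9 320.5] tray [495.9 332.3 124.6 214.9  89.2]
```

Call:
step_arm:
  plan:
    - [[-62,-191,0,0,30],[-62,-191,0,0,30],[-62,-191,0,0,30],[-62,-191,0,0,30],[-62,-191,0,0,30],[-62,-191,0,0,30],[-62,-191,-20,0,30],[-62,-191,-40,0,30]]

```text
time: 36.8
tool_pos: [0.5246, -0.3472, 0.1018]
ee_rot: [3.139, -0.004, 0.044]
wrist_force: [0.0, 0.8, -1.8]
width: 0.0437
```

Call:
step_arm:
  plan:
    - [[0,0,-20,0,30],[0,0,-38,0,30],[0,0,-52,0,30],[0,0,-61,0,30],[0,0,-66,0,30],[0,0,-69,0,30],[0,0,-71,0,30],[0,0,-71,0,30]]

```text
time: 37.47
tool_pos: [0.5234, -0.3471, 0.0301]
ee_rot: [3.141, -0.001, 0.044]
wrist_force: [-0.1, 0.3, -2.9]
width: 0.0438
```

Call:
step_arm:
  plan:
    - [[0,0,-1,0,30],[0,0,-1,0,45],[0,0,-1,0,60],[0,0,-1,0,70],[0,0,-1,0,70],[0,0,10,0,70],[0,0,40,0,70],[0,0,80,0,70]]

```text
time: 38.13
tool_pos: [0.5207, -0.3455, 0.107]
ee_rot: [-3.136, 0.006, 0.044]
wrist_force: [0.8, -0.4, -0.3]
width: 0.0654
```

Call:
step_arm:
  plan:
    - [[0,0,20,0,70],[15,40,20,0.1,70],[50,240,20,0.2,70],[50,240,20,0.2,70],[50,240,20,0.2,70],[50,240,20,0.2,70],[50,240,20,0.2,70],[50,240,20,0.2,70]]

```text
time: 38.8
tool_pos: [0.5739, -0.1003, 0.1311]
ee_rot: [-3.139, -0.003, 0.251]
wrist_force: [0.1, -0.1, -0.1]
width: 0.0657
```

Call:
step_arm:
  plan:
    - [[48,228,0,0,70],[48,228,0,0,70],[48,228,0,0,70],[48,228,0,0,70],[48,228,0,0,70],[48,228,0,0,70],[48,228,0,0,70],[48,228,0,0,70]]

```text
time: 39.47
tool_pos: [0.6212, 0.1215, 0.1302]
ee_rot: [3.14, -0.001, 0.246]
wrist_force: [0.5, -0.1, 0.1]
width: 0.0656
```

```bash
python3 o.py; python3 - <<'E'
from bench import cams
import cv2
s=cams.snapshot("scene"); cv2.imwrite("pics/p2.png",cv2.resize(s["frame"][80:350,60:420,::-1],(800,600),interpolation=cv2.INTER_CUBIC))
E
```

```text
39.4667 [621.17 121.46 130.16] [ 3.14 -0.    0.25] [ 0.54 -0.08  0.08] 65.58827284286563 [ 0.1   0.29  1.28 -0.    1.57  1.43]
```

View pics/p2.png

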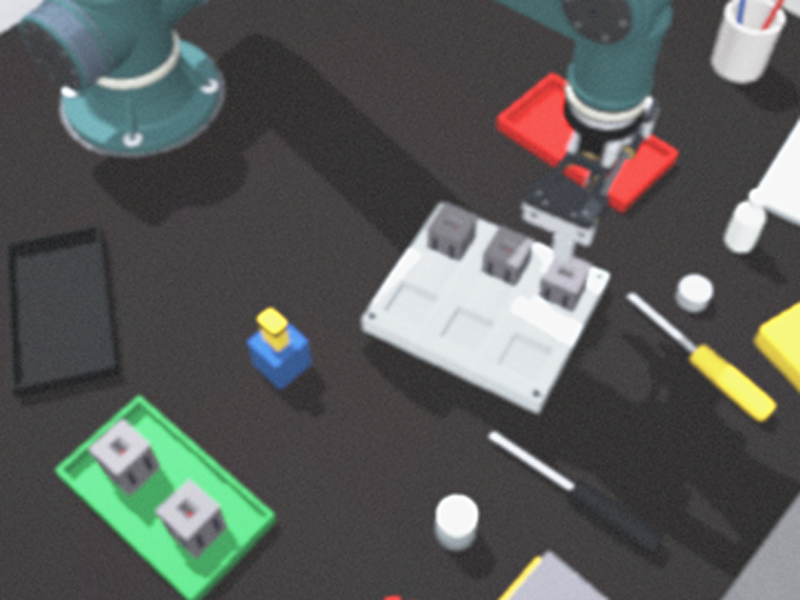

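Both good housings stand upright in the green tray at (125,455) and (190,515). Now C.

Call:
step_arm:
  plan:
    - [[0,0,-30,0,70],[0,0,-55,0,70],[0,0,-75,0,70],[0,0,-88,0,70],[0,0,-95,0,70],[0,0,-99,0,70],[0,0,-99,0,70],[0,0,-99,0,70]]

```text
time: 40.18
tool_pos: [0.6218, 0.1206, 0.0319]
ee_rot: [3.141, -0.002, 0.243]
wrist_force: [-1.4, 0.3, 0.4]
width: 0.0659
```

Call:
step_arm:
  plan:
    - [[0,0,0,0,50],[0,0,0,0,40],[0,0,0,0,30],[0,0,0,0,30],[0,0,0,0,30],[0,0,0,0,30],[0,0,0,0,30],[0,0,0,0,30]]

```text
time: 40.85
tool_pos: [0.6213, 0.1212, 0.0313]
ee_rot: [-3.142, -0.001, 0.244]
wrist_force: [-1.0, -0.4, 4.8]
width: 0.0438
```

Call:
step_arm:
  plan:
    - [[0,0,5,0,30],[0,0,15,0,30],[0,0,30,0,30],[0,0,50,0,30],[0,0,75,0,30],[0,0,99,0,30],[0,0,110,0,30],[0,0,110,0,30]]

```text
time: 41.52
tool_pos: [0.6227, 0.121, 0.1447]
ee_rot: [3.14, -0.007, 0.244]
wrist_force: [0.1, -0.2, -1.2]
width: 0.0438
```

```bash
python3 o.py; python3 m.py|egrep "scene|top|green .{4} |red .{4} "
```

```text
41.5167 [622.69 121.05 144.65] [ 3.14 -0.01  0.24] [ 0.09 -0.17 -1.2 ] 43.77629587858797 [ 0.1   0.29  1.26 -0.    1.59  1.43]
scene
green 3414 136 306 [ 485.1 -351.3] [ 473.4 -348.6  215.9  118.2    2.1]
top
green 2456 385 202 [ 468.4 -344.4] [ 473.3 -347.3  211.9  121.6    2.1]
red 2400 141 191 shoe [481. 334.] tray [496.  342.  105.3 214.7  89. ]
```

Call:
step_arm:
  plan:
    - [[-69,214,0,-0.25,30],[-69,214,0,-0.25,30],[-69,214,0,-0.25,30],[-69,214,0,-0.25,30],[-69,214,0,-0.25,30],[-69,214,0,-0.25,30],[-69,214,0,-0.25,30],[-69,214,-20,-0.25,30]]

```text
time: 42.28
tool_pos: [0.5525, 0.3368, 0.1224]
ee_rot: [-3.14, -0.004, -0.003]
wrist_force: [1.2, 0.1, -1.1]
width: 0.0437
```

Call:
step_arm:
  plan:
    - [[0,0,-25,0,30],[0,0,-45,0,30],[0,0,-63,0,30],[0,0,-76,0,30],[0,0,-84,0,30],[0,0,-88,0,30],[0,0,-91,0,30],[0,0,-91,0,30]]

```text
time: 42.95
tool_pos: [0.5523, 0.3348, 0.0301]
ee_rot: [-3.141, -0.001, -0.007]
wrist_force: [-0.2, 0.7, -1.7]
width: 0.0435
```

```bash
python3 o.py; python3 - <<'E'
from bench import cams
import cv2
s=cams.snapshot("scene"); cv2.imwrite("pics/p3.png",cv2.resize(s["frame"][70:220,240:440,::-1],(800,600),interpolation=cv2.INTER_CUBIC))
E
```

```text
42.95 [552.32 334.84  30.09] [-3.14 -0.   -0.01] [-0.2   0.69 -1.67] 43.52172290584128 [ 0.46  0.39  1.36 -0.    1.39  2.03]
```

View pics/p3.png

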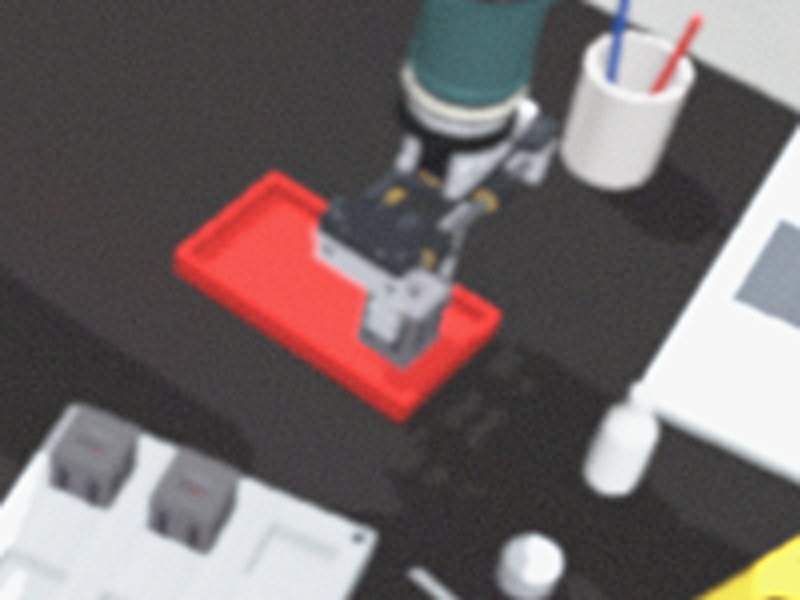

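C sits in the red tray's far end, upright. Release and fetch B.

Call:
step_arm:
  plan:
    - [[0,0,-1,0,30],[0,0,-1,0,45],[0,0,-1,0,60],[0,0,-1,0,70],[0,0,-1,0,70],[0,0,10,0,70],[0,0,40,0,70],[0,0,80,0,70]]

```text
time: 43.67
tool_pos: [0.5494, 0.3337, 0.1067]
ee_rot: [3.138, 0.008, -0.006]
wrist_force: [1.4, 0.9, -0.6]
width: 0.0655
```

Call:
step_arm:
  plan:
    - [[0,0,20,0,70],[0,-35,20,0.1,70],[-1,-231,20,0.25,70],[-1,-231,20,0.25,70],[-1,-231,20,0.25,70],[-1,-231,20,0.25,70],[-1,-231,20,0.25,70],[-1,-231,20,0.25,70]]

```text
time: 44.33
tool_pos: [0.5512, 0.0985, 0.131]
ee_rot: [3.138, -0.001, 0.237]
wrist_force: [1.2, 0.4, 0.5]
width: 0.0656
```

Call:
step_arm:
  plan:
    - [[0,0,0,0,70],[0,0,-30,0,70],[0,0,-55,0,70],[0,0,-75,0,70],[0,0,-88,0,70],[0,0,-95,0,70],[0,0,-99,0,70],[0,0,-99,0,70]]

```text
time: 45.0
tool_pos: [0.5507, 0.105, 0.0303]
ee_rot: [-3.141, 0.001, 0.245]
wrist_force: [0.1, 0.0, -0.6]
width: 0.0659
```

Call:
step_arm:
  plan:
    - [[0,0,0,0,50],[0,0,0,0,40],[0,0,0,0,30],[0,0,0,0,30],[0,0,0,0,30],[0,0,0,0,30],[0,0,0,0,30],[0,0,0,0,30]]

```text
time: 45.67
tool_pos: [0.5516, 0.1041, 0.0316]
ee_rot: [3.142, -0.002, 0.244]
wrist_force: [-0.8, 0.7, 5.4]
width: 0.0438
```

Call:
step_arm:
  plan:
    - [[0,0,5,0,30],[0,0,15,0,30],[0,0,30,0,30],[0,0,50,0,30],[0,0,75,0,30],[0,0,99,0,30],[0,0,110,0,30],[0,0,110,0,30]]

```text
time: 46.33
tool_pos: [0.5525, 0.104, 0.1441]
ee_rot: [3.14, -0.006, 0.244]
wrist_force: [1.0, 0.9, -2.5]
width: 0.0436
```

```bash
python3 o.py; python3 m.py|egrep "scene|top|green .{4} |red .{4} "
```

```text
46.3333 [552.53 103.96 144.08] [ 3.14 -0.01  0.24] [ 1.    0.87 -2.5 ] 43.60030205163252 [ 0.09  0.13  1.45 -0.    1.56  1.41]
scene
green 3412 136 306 [ 485.  -351.3] [ 473.7 -348.6  215.4  118.2    2.1]
red 1327 331 150 shoe [544.9 291.8] tray [526.1 327.9 133.9 156.4  88.9]
top
green 2457 385 202 [ 468.4 -344.5] [ 473.3 -347.3  211.9  121.6    2.1]
red 2001 140 197 shoe [464.1 335.1] tray [494.8 335.1 213.2 123.    0.9]
```

Call:
step_arm:
  plan:
    - [[-57,232,0,-0.25,30],[-57,232,0,-0.25,30],[-57,232,0,-0.25,30],[-57,232,0,-0.25,30],[-57,232,0,-0.25,30],[-57,232,0,-0.25,30],[-57,232,0,-0.25,30],[-57,232,-20,-0.25,30]]

```text
time: 47.1
tool_pos: [0.4941, 0.3388, 0.122]
ee_rot: [-3.14, -0.004, -0.002]
wrist_force: [0.8, 0.0, -1.1]
width: 0.0438
```

Call:
step_arm:
  plan:
    - [[0,0,-25,0,30],[0,0,-45,0,30],[0,0,-63,0,30],[0,0,-76,0,30],[0,0,-84,0,30],[0,0,-88,0,30],[0,0,-91,0,30],[0,0,-91,0,30]]

```text
time: 47.77
tool_pos: [0.4943, 0.336, 0.0302]
ee_rot: [-3.141, -0.001, -0.006]
wrist_force: [0.0, 0.3, -1.9]
width: 0.0441
```

Call:
step_arm:
  plan:
    - [[0,0,-1,0,30],[0,0,-1,0,45],[0,0,-1,0,60],[0,0,-1,0,70],[0,0,-1,0,70],[0,0,10,0,70],[0,0,40,0,70],[0,0,80,0,70]]

```text
time: 48.43
tool_pos: [0.4914, 0.3346, 0.107]
ee_rot: [3.137, 0.007, -0.006]
wrist_force: [0.0, 0.3, 0.1]
width: 0.0657
```

Call:
step_arm:
  plan:
    - [[0,0,20,0,70],[0,-35,20,0.1,70],[-13,-250,20,0.25,70],[-13,-250,20,0.25,70],[-13,-250,20,0.25,70],[-13,-250,20,0.25,70],[-13,-250,20,0.25,70],[-13,-250,20,0.25,70]]

```text
time: 49.1
tool_pos: [0.4806, 0.0809, 0.1308]
ee_rot: [3.138, -0.001, 0.238]
wrist_force: [-0.0, 0.2, -0.2]
width: 0.0659
```

```bash
python3 o.py; python3 m.py|egrep "scene|top|green .{4} |red .{4} "; python3 - <<'E'
from bench import cams
import cv2
s=cams.snapshot("scene"); cv2.imwrite("pics/p4.png",cv2.resize(s["frame"][70:220,240:440,::-1],(800,600),interpolation=cv2.INTER_CUBIC))
E
```

```text
49.1 [480.64  80.85 130.77] [ 3.14 -0.    0.24] [-0.01  0.22 -0.23] 65.89663544542046 [ 0.05 -0.03  1.64 -0.    1.53  1.39]
scene
green 3413 136 306 [ 484.8 -351.3] [ 473.7 -348.7  215.4  118.4    2.1]
red 1713 319 144 shoe [506.5 286. ] tray [494.6 328.2 134.  218.6  89.2]
top
green 2456 385 202 [ 468.4 -344.5] [ 473.3 -347.3  211.9  121.6    2.1]
red 2199 145 194 shoe [471.8 322.3] tray [496.  334.6 120.5 215.1  89.6]
```

View pics/p4.png

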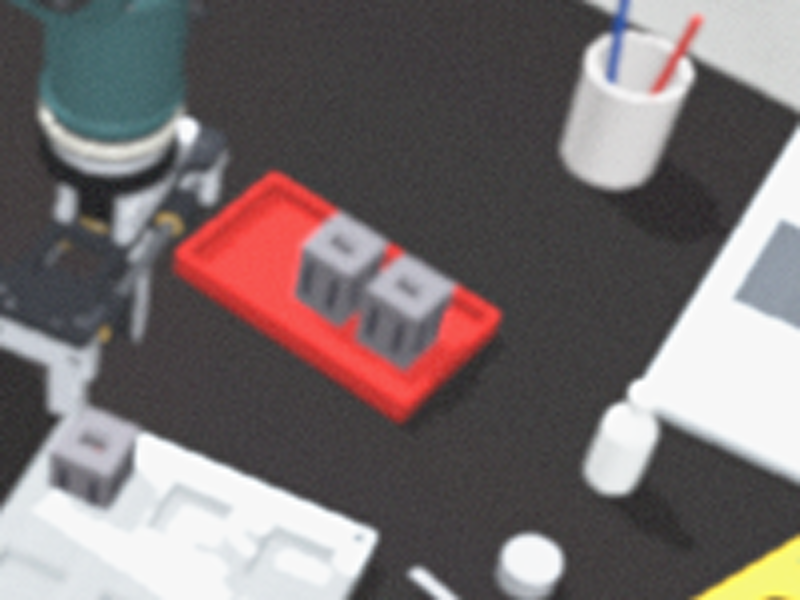

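B and C stand upright in the red tray. Now A.

Call:
step_arm:
  plan:
    - [[0,0,0,0,70],[0,0,-30,0,70],[0,0,-55,0,70],[0,0,-75,0,70],[0,0,-88,0,70],[0,0,-95,0,70],[0,0,-99,0,70],[0,0,-99,0,70]]

```text
time: 49.92
tool_pos: [0.4806, 0.0871, 0.03]
ee_rot: [-3.141, 0.001, 0.246]
wrist_force: [0.6, 0.1, -0.7]
width: 0.0656
```

Call:
step_arm:
  plan:
    - [[0,0,0,0,50],[0,0,0,0,40],[0,0,0,0,30],[0,0,0,0,30],[0,0,0,0,30],[0,0,0,0,30],[0,0,0,0,30],[0,0,0,0,30]]

```text
time: 50.58
tool_pos: [0.4816, 0.0862, 0.0315]
ee_rot: [-3.142, -0.002, 0.244]
wrist_force: [-0.5, 1.9, 6.3]
width: 0.0438
```

Call:
step_arm:
  plan:
    - [[0,0,5,0,30],[0,0,15,0,30],[0,0,30,0,30],[0,0,50,0,30],[0,0,75,0,30],[0,0,99,0,30],[0,0,110,0,30],[0,0,110,0,30]]

```text
time: 51.25
tool_pos: [0.4826, 0.0858, 0.1439]
ee_rot: [3.14, -0.006, 0.244]
wrist_force: [-0.6, 0.2, -2.0]
width: 0.0435
```

```bash
python3 o.py; python3 m.py|egrep "scene|top|green .{4} |red .{4} "
```

```text
51.25 [482.56  85.84 143.86] [ 3.14 -0.01  0.24] [-0.57  0.16 -2.01] 43.49993767891345 [ 0.06 -0.03  1.61 -0.    1.55  1.39]
scene
green 3411 136 306 [ 485.  -351.3] [ 473.5 -348.7  215.9  118.     2.2]
red 1716 319 144 shoe [506.4 286.1] tray [494.2 328.4 134.4 217.9  89.2]
top
green 2455 385 202 [ 468.3 -344.5] [ 473.3 -347.3  211.9  121.6    2.1]
red 1953 143 195 shoe [469.2 328.5] tray [496.2 340.8 216.4 112.3   1.1]
```

Call:
step_arm:
  plan:
    - [[-44,250,0,-0.25,30],[-44,250,0,-0.25,30],[-44,250,0,-0.25,30],[-44,250,0,-0.25,30],[-44,250,0,-0.25,30],[-44,250,0,-0.25,30],[-44,250,0,-0.25,30],[-44,250,-20,-0.25,30]]

```text
time: 52.02
tool_pos: [0.4366, 0.3405, 0.1216]
ee_rot: [-3.138, -0.003, -0.001]
wrist_force: [0.6, 0.6, -1.0]
width: 0.0441
```

Call:
step_arm:
  plan:
    - [[0,0,-25,0,30],[0,0,-45,0,30],[0,0,-63,0,30],[0,0,-76,0,30],[0,0,-84,0,30],[0,0,-88,0,30],[0,0,-91,0,30],[0,0,-91,0,30]]

```text
time: 52.68
tool_pos: [0.4362, 0.3355, 0.0297]
ee_rot: [3.141, 0.001, -0.006]
wrist_force: [1.2, -0.5, -1.6]
width: 0.0439
```

Call:
step_arm:
  plan:
    - [[0,0,-1,0,30],[0,0,-1,0,45],[0,0,-1,0,60],[0,0,-1,0,70],[0,0,-1,0,70],[0,0,10,0,70],[0,0,40,0,70],[0,0,80,0,70]]

```text
time: 53.35
tool_pos: [0.4345, 0.3345, 0.107]
ee_rot: [3.137, 0.007, -0.006]
wrist_force: [0.2, 1.3, -0.4]
width: 0.0653
```

Call:
step_arm:
  plan:
    - [[0,0,40,0,70],[-10,-35,80,0.1,70],[-80,-250,100,0.25,70],[-80,-250,100,0.25,70],[-80,-250,100,0.25,70],[-80,-250,100,0.25,70],[-80,-250,100,0.25,70],[-80,-250,100,0.25,70]]

```text
time: 54.02
tool_pos: [0.3558, 0.0836, 0.211]
ee_rot: [3.14, -0.002, 0.243]
wrist_force: [0.1, 0.1, 0.1]
width: 0.0656
```

Call:
step_arm:
  plan:
    - [[0,0,0,0,70],[0,0,0,0,70],[0,0,0,0,70],[0,0,0,0,70]]

```text
time: 54.35
tool_pos: [0.3571, 0.0869, 0.2094]
ee_rot: [-3.141, 0.0, 0.245]
wrist_force: [-0.2, -0.8, -0.3]
width: 0.0659
```

```bash
python3 o.py; python3 m.py|egrep "scene|top|green .{4} |red .{4} "; python3 - <<'E'
from bench import cams
import cv2
s=cams.snapshot("scene"); cv2.imwrite("pics/p5.png",cv2.resize(s["frame"][:,:,::-1],(800,600),interpolation=cv2.INTER_CUBIC))
s=cams.snapshot("top"); cv2.imwrite("pics/p6.png",cv2.resize(s["frame"][110:260,100:430,::-1],(792,360),interpolation=cv2.INTER_CUBIC))
E
```

```text
54.35 [357.07  86.86 209.43] [-3.14  0.    0.25] [-0.25 -0.85 -0.32] 65.90256906262404 [ 0.08 -0.33  1.74  0.    1.74  1.41]
scene
green 3417 136 306 [ 485.  -351.2] [ 473.6 -348.6  215.7  118.1    2.2]
red 1238 323 151 shoe [529.8 273.2] tray [494.2 327.6 133.7 218.4  89.6]
top
green 2458 385 202 [ 468.3 -344.5] [ 473.3 -347.3  211.9  121.6    2.1]
red 1256 142 181 shoe [508.7 333.1] tray [496.2 332.3 124.6 214.1  89.2]
```

View pics/p5.png

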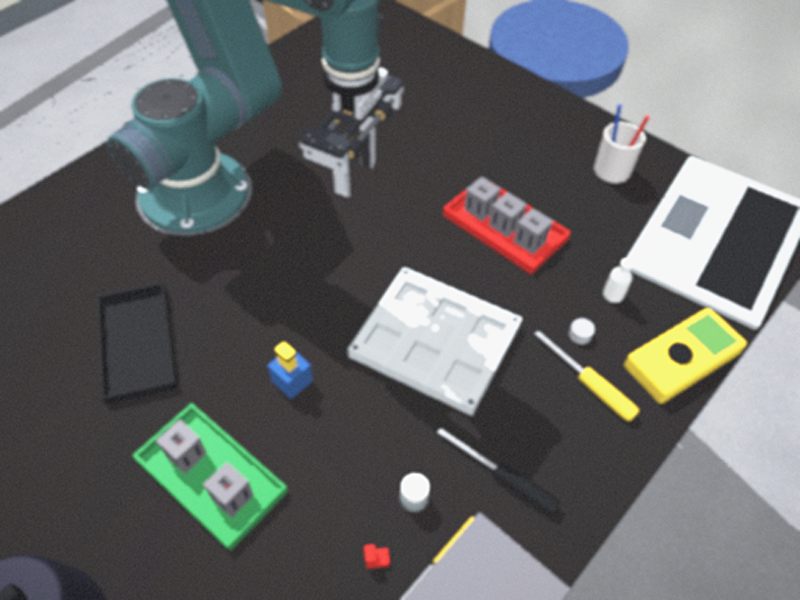

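View pics/p6.png

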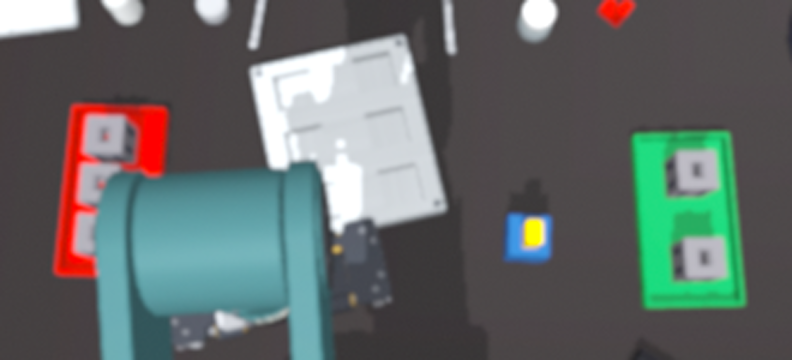

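Three housings stand upright in red (485–535, 195–230), two in green (180,445), (228,488); the blade is in its stand at (290,370); bystanders are where they were. Handing in.

```bash
python3 -c "
from bench import robot
print(robot.close_job())"
```

```text
the job is handed in; nothing more can be done
None
```

I felt all five housings in the mould, put the blade back in its stand, sorted the housings into the trays and handed the job in at about 54 s.

- **Tight, in the red tray:** the three in the mould's +y row. The blade stopped hard at the same depth in each, tip about 12 mm below the housing top. The highest wrist reading was about 12.5 N, far under the 50 N limit.
- **Good, in the green tray:** the two in the −y row. The blade went down to about 20 mm of shoe travel with only light drag, at most about 2.5 N.

The last pictures show three housings upright in red, two upright in green, the blade standing in its stand and the bystanders not visibly moved. The tray positions matched those at the start to about 1 mm, so neither tray seems to have been knocked.

- **Drag in the second good guide:** it was hard to tell from sensor noise, so that verdict rests on the blade's unhindered depth.
- **Blade in the stand:** its position was judged from the commanded pose and the pictures, not measured again to the millimetre.
- **Red tray from above:** two of the top-view readings taken while the arm or housings hid part of the tray were off (up to about 10 mm in y and 2° in angle). The unobstructed readings agreed.

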